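# Close a parts tub in the bench lid press

## Robot

A 7-joint arm with a two-finger parallel gripper is mounted at the origin on the work surface. World frame = base frame: x ahead of the robot, y to its left, z up, the work surface at z = 0. Lengths are in mm, angles in rad, forces in N, time in s.
With the tool pointing down it reaches from about 425 to 950 mm from the base axis. Payload 4.7 kg.
Tool frame: the origin (TCP) lies midway between the tips of the shut fingers; the grasp point (between the pads) lies 19 mm behind it; y points along the fingers, x is the direction in which the jaws open and shut, and the axes are right-handed (so a half turn about y gives the same grasp; the last joint's range is limited). The gripper opens to 85 mm and grips with 20 to 120 N. Pads are 22 mm wide; open, the fingers measure 114 mm over their backs; the gripper's body (76 mm by 85 mm) begins 54 mm behind the grasp point. The pads swing forward as they close: fully open they stand 13 mm farther back than shut.
Start: joints at [-1.345, 0.469, -0.049, 1.532, 0.024, 1.141, -0.082], TCP at [170.092, 653.238, 208.735] pointing down, gripper open.
Joint ranges: [-2.59, 2.59], [-0.33, 1.99], [-1.39, 1.29], [0.1, 2.45], [-1.04, 4.18], [0.21, 1.99], [-2.66, 2.66]. Speed limits (rad/s): [2.57, 2.57, 3.14, 3.14, 3.14, 3.14, 3.14].

## Interface

Orientations are given as a unit quaternion [x, y, z, w].
In Python, from workcell import manip gives the robot as it stands.
- The arm moves only by the tool drive_tool, never from a script. Its argument "increments" is a list that holds one entry, the list of rows, each a list of 5 numbers: the shift along the tool's x, y, z in units of 50 mm (1.0 is 50 mm), then the turn about the tool's y in units of 5 degrees (1.0 is 5 degrees), then the opening, from -1 (shut) to 1 (fully open). In form: [[[dx, dy, dz, spin, jaw], ...]]. A call has exactly 8 rows; each row shifts and turns the commanded pose from where the row before left it, along the tool's axes as they then stand; what a row does not reach is not made up. A row lasts 1/10 s, in which the tool goes at most 50 mm and 8.59 degrees, less where a joint would pass 70% of its speed; a pose out of reach is approached as far as the arm can. A call is refused whole if a number of a shift passes 1 or a number of a turn 1, either way. A call with a gripper value outside its range is refused whole. The fingers move at their own pace and stop on an object; "newtons" is the grip in N (left out, the last holds). Time passes only in rows, so rows that do not move let the fingers close, or fill a call up. It gives the time, the measured TCP pose, the force and the opening at its end, in the units of the state.
- manip.observe(): the state, without advancing time (a new reading comes with each control period).
- manip.camera(name): name is "scene" or "top" or "wrist"; returns a dict with "color" (384x512x3 uint8, blue, green, red), "K" (3x3 intrinsics, pixels), "extrinsics" (4x4, takes a point from camera to world coordinates). Camera axes: x right, y down, z forward; pixel columns grow to the right and rows downward; lengths in mm; the calibration is good to about 2 mm. A picture is of the moment at which its call begins. There is no depth.
- manip.job_done(): hands the job in, once; it reports no verdict.
Trained networks look in the newest picture that a camera, given by its name, has taken for a name from the list of things; names that differ only in an ending like _2 or _b are one class to them, and where a whole thing is asked for, a point or a joint stands for the part that bears it (a point fixed in the world has none). Each returns a list of dicts, best first, with "score" (0 to 1); they miss things now and then, are a little off and sometimes report something else, mostly with a low value. They report only what shows in the picture. A call takes as long as a camera call. They do not tell look-alikes from the thing itself.
- manip.masks_of(thing, camera): "pixels" (384x512 bool, what is visible of it) and "xy" ([column, row] in pixels, amid what is visible of it).
The state is a dict: "clock": time; "joint_pos": joint angles; "joint_vel": joint speeds; "joint_torque": joint torques, N m; "eef_pos": TCP position; "tool_rot": TCP orientation; "wrist_force": force on the tool from outside, world axes, zero at the start; "ft_torque": the same for the moment, N m; "finger_gap": opening from 0.0 (shut) to 1.0 (fully open).
Only numpy, scipy, OpenCV 4.12 (cv2) and the standard library are available. Lean on these libraries where they do the work, as an engineer would, in place of code of your own. Each camera call takes 0.05 s, during which the arm holds its last target.

## Task

Close the open parts tub with the lever press: lay the loose lid squarely on the tub, push the loading slide fully home under the press, pull the lever down until it comes up solid and the lid has snapped fully home, ease the lever back up, and draw the slide fully out again with the closed tub sitting in it. Let the press do the closing, not your fingers; stop pulling as soon as the lever comes up solid, since forcing it cracks the lid, and do not let the lever fly back. Leave the other goods on the bench where they are.

Things in the scene. Friction and masses are not known exactly. Their poses are not given: they have to be found in the camera images.
- press: Grey bench lid press, 320 x 150 x 240 mm, fixed, turned up to 0.2 rad. Origin: on the bench top right below the vertical ram. x points from the front (where the slide comes out, robot side) to the column at the back, y left, z up. Base 20 mm thick; overhanging head 66 mm wide, underside 145 mm up, front face 32 mm in front of the ram. The lever's arm is 95 mm out on its right (-y).
- ram: 24 mm square steel bar, driven straight down through the head by the lever, 30 mm per rad. Under it on a hand-set screw hangs the flat rubber-faced platen (86 x 48 mm) that presses the lid: with the lever up its face is 106 to 114 mm above the bench, different each time. Origin: on the ram axis, 135 mm above the bench with the lever up; z up.
- lever (a joint): Lever angle in rad: 0 = up, held by its return spring; grows as the grip swings down and towards the robot; limit 1.25. It comes up solid when the lid is seated, between about 0.75 and 1.05 depending on how the platen was set. Let go when down it flies up at about 10 rad/s; over 4 rad/s counts as flying back.
- lever_pivot (a point): Point on the lever's turning axis (parallel to the press's y) abreast of the middle of the grip: at (42.5, -165, 190) mm from the press's origin in its axes.
- lever_grip (a point): Middle of the lever's black round grip, 25 mm thick, 115 mm long, level along the press's y; 190 mm from the pivot, with the lever up 0.75 rad above level on the robot's side (320 mm up). Pull here: 6 N starts it, 10 N at 0.9 rad, 5 to 10 N more until the clips snap, then solid (0.3 mm per N). 18 to 30 N is plenty; about 48 N puts 250 N on the lid and cracks it.
- slide (a joint): Loading slide position in m: 0 = drawn fully out towards the robot (start), 0.120 = fully home under the ram against its stop. Slides along the press's x with about 2 N of friction.
- slide_knob (a point): Middle of the black round knob (diameter 22 mm, 22 mm tall, on a 13 mm stem 22 mm high) that stands upright on the front end of the slide: 65 mm above the bench, 100 mm in front (-x) of the nest's centre.
- nest (a point): Centre of the nest on the slide, on its floor, 32 mm above the bench: a rim 10 mm high that holds the tub's foot with 1 mm play all round. Its axes are those of the press.
- tub: Open grey plastic parts tub, 100 (x) x 54 (y) x 46 mm (z), with small fittings in it, standing in the nest, its length along the slide. Origin: centre of its underside. Across each end, 6 mm below the top edge, runs a round bead (28 mm long, standing out 2.5 mm); the lid's clips snap over these.
- lid: White snap lid, right way up on the bench: 108 (x) x 63 (y) x 19.5 mm; rigid skirt 14 mm deep along the long sides (58 mm apart inside; grasp across these), sprung clip in each short end, raised panel on top. Origin: centre of the skirt's lower edge; either way round fits. Loose on the tub its origin is 40 mm above the tub's, snapped home 32 mm. About 35 N down snaps it.
- closed_tubs: Bystander: two closed tubs stacked, 112 x 63 x 100 mm, at the right of the bench. Origin: centre of the underside.
- stock_bin: Bystander: yellow hopper-front stock bin, 200 x 140 x 100 mm, with cartons in it, at the right of the bench. Origin: centre of the underside.
- carton: Bystander: small cardboard carton, 75 x 50 x 42 mm, on the left of the bench near the lid, nearer or farther than it. Origin: centre of the underside.
Mind the look-alikes: they are no part of the job. What is shaped like the tub but red is not meant.

How it is judged:
By the outcome, as a careful person would: the job done as asked, in the order asked, and still so for the second after the job is handed in, with the robot touching nothing.
It also fails if it takes over 72 s, if anything falls off the work surface, if the arm or the gripper's body presses on something with over 40 N, if the wrist force passes 120 N, or if a joint passes its speed limit or range.

## Working session

There is one attempt and no reset: what is moved stays moved. The work goes in short steps, Python scripts to look and compute and a tool call to move; the robot and the scene stay as the last step left them, time stands still between calls to the robot, and variables do not carry over. Pictures are saved under pics/ and viewed, and the job is handed in when it is done.

Besides the shell and the picture viewer there is one more tool, called after "Call:" as name(argument=value, ...) on one line, values as JSON. drive_tool: Moves the arm, as the interface text tells. Its arguments: {"type":"object","properties":{"increments":{"type":"array"},"newtons":{"type":"number"}},"required":["increments"]}

```bash
mkdir -p pics; ls; cat > h.py <<'E'
import numpy as np, cv2
from scipy.spatial.transform import Rotation as R
from workcell import manip
def shot(name,fn):
    c=manip.camera(name); cv2.imwrite('pics/'+fn,c['color']); return c
def ray(c,px):
    K=np.array(c['K']);T=np.array(c['extrinsics'])
    d=T[:3,:3]@np.linalg.inv(K)@np.array([px[0],px[1],1.0]); return T[:3,3],d
def atz(c,px,z):
    o,d=ray(c,px); return o+d*(z-o[2])/d[2]
def proj(c,P):
    K=np.array(c['K']);T=np.linalg.inv(np.array(c['extrinsics']))
    p=T[:3,:3]@np.array(P,float)+T[:3,3]; p=K@p; return p[:2]/p[2]
E
python3 - <<'E'
from h import *
np.set_printoptions(precision=3,suppress=True)
s=manip.observe(); print(s)
for n in ['scene','top','wrist']:
    c=shot(n,n+'0.png'); print(n,c['K'],c['extrinsics'])
    for t in ['lid','tub','press','lever_grip','slide_knob','closed_tubs','carton','ram','nest']:
        try:
            for m in manip.masks_of(t,n)[:3]: print(t,round(m['score'],2),m['xy'],m['pixels'].sum())
        except Exception as e: print(t,e)
E
```

```text
pics
{'clock': 0.0, 'joint_pos': array([-1.345,  0.469, -0.049,  1.534,  0.024,  1.141, -0.082]), 'joint_vel': array([-0.001, -0.   ,  0.001,  0.   ,  0.   , -0.   ,  0.   ]), 'joint_torque': array([ -0.001, -51.031,  -0.047, -23.772,   0.011,   0.007,   0.   ]), 'eef_pos': array([169.968, 652.59 , 207.639]), 'tool_rot': array([ 0.56 ,  0.432, -0.433, -0.559]), 'wrist_force': array([0.38 , 0.568, 0.056]), 'ft_torque': array([ 0.047, -0.03 , -0.006]), 'finger_gap': 1.0007821311603133}
scene [[380.998   0.    252.877]
 [  0.    380.998 186.983]
 [  0.      0.      1.   ]] [[   0.97    -0.195    0.148  437.763]
 [  -0.245   -0.737    0.63  -723.146]
 [  -0.013   -0.647   -0.763  979.244]
 [   0.       0.       0.       1.   ]]
lid 0.77 [243.4, 142.9] 434
tub 0.84 [246.1, 209.1] 673
tub 0.73 [178.6, 239.3] 839
press 0.57 [287.4, 197.6] 6851
lever_grip 0.89 [277.0, 192.7] 1187
slide_knob 0.75 [221.3, 224.5] 617
slide_knob 0.46 [291.3, 199.7] 6503
closed_tubs 0.91 [214.2, 348.6] 1956
closed_tubs 0.57 [243.9, 140.5] 422
carton 0.55 [198.2, 144.1] 411
ram 0.96 [286.6, 157.5] 339
top [[372.18
[... 248 characters left out ...]
172.1] 761
lid 0.17 [254.5, 212.9] 730
tub 0.79 [252.1, 191.8] 603
tub 0.73 [265.3, 255.1] 615
tub 0.68 [148.6, 172.5] 753
press 0.83 [257.6, 157.8] 5853
lever_grip 0.61 [253.9, 191.6] 554
slide_knob 0.73 [249.0, 215.0] 686
closed_tubs 0.58 [379.9, 243.0] 1053
closed_tubs 0.4 [289.3, 163.5] 1076
carton 0.92 [136.4, 226.3] 479
ram 0.66 [251.4, 214.9] 729
ram 0.62 [249.3, 139.5] 221
nest 0.69 [255.3, 215.8] 861
nest 0.59 [379.9, 243.8] 987
wrist [[301.23    0.    253.825]
 [  0.    301.23  192.08 ]
 [  0.      0.      1.   ]] [[  0.252   0.915   0.314  89.202]
 [  0.968  -0.239  -0.081 673.994]
 [  0.001   0.325  -0.946 373.946]
 [  0.      0.      0.      1.   ]]
carton 0.61 [90.8, 378.9] 217
```

```bash
python3 - <<'E'
from h import *
np.set_printoptions(precision=3,suppress=True)
print(R.from_quat(manip.observe()['tool_rot']).as_matrix())
a=cv2.imread('pics/top0.png')[100:300,90:420]
cv2.imwrite('pics/top0z.png',cv2.resize(a,None,fx=2.4,fy=2.4,interpolation=cv2.INTER_CUBIC))
a=cv2.imread('pics/scene0.png')[80:380,130:430]
cv2.imwrite('pics/scene0z.png',cv2.resize(a,None,fx=2,fy=2,interpolation=cv2.INTER_CUBIC))
E
```

```text
[[ 0.252 -0.    -0.968]
 [ 0.968  0.     0.252]
 [ 0.    -1.     0.   ]]
```

View pics/top0z.png

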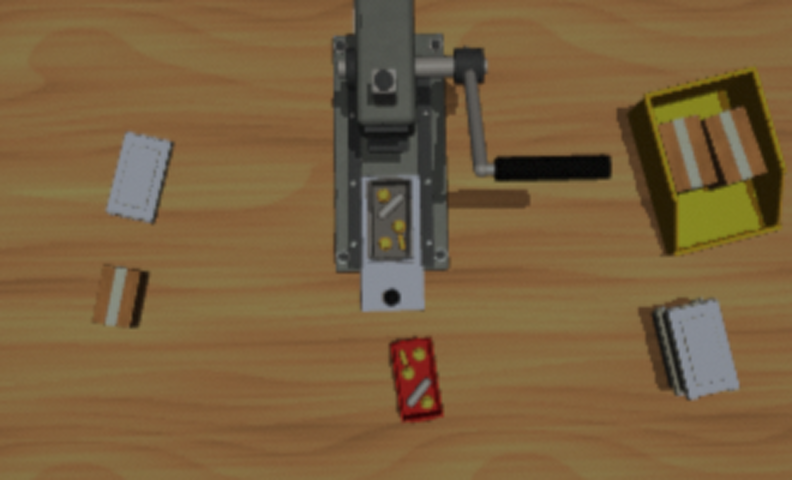

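View pics/scene0z.png

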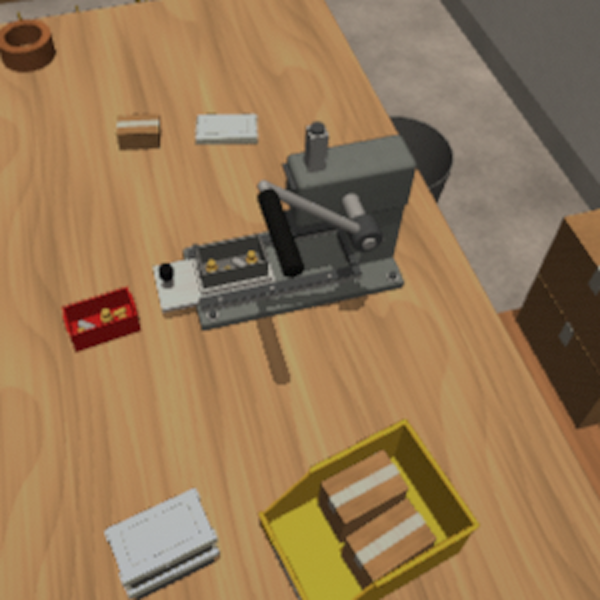

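View pics/wrist0.png

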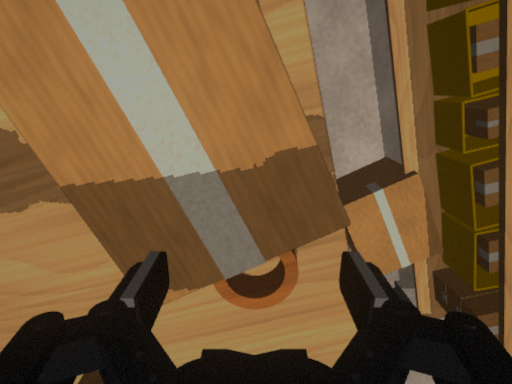

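View pics/top0.png

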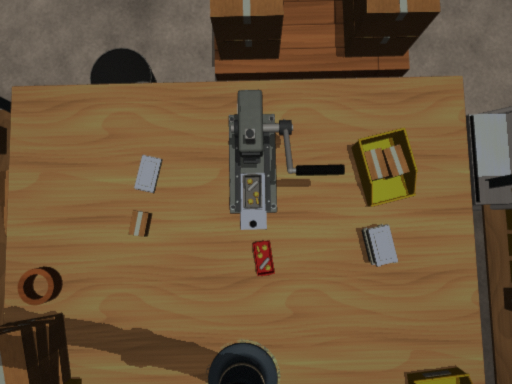

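View pics/scene0.png

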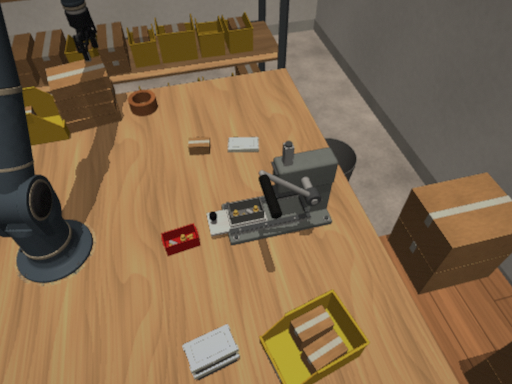

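```bash
python3 - <<'E'
from h import *
np.set_printoptions(precision=2,suppress=True)
c=shot('top','top1.png')
def rect(m,z):
    cnts,_=cv2.findContours(m.astype(np.uint8),cv2.RETR_EXTERNAL,cv2.CHAIN_APPROX_NONE)
    k=max(cnts,key=cv2.contourArea)[:,0,:]
    P=np.array([atz(c,p,z)[:2] for p in k],np.float32)
    return cv2.minAreaRect(P), cv2.boxPoints(cv2.minAreaRect(P))
for t,z in [('lid',14),('tub',78),('lever_grip',320),('slide_knob',76),('carton',42),('press',20),('ram',240)]:
    for m in manip.masks_of(t,'top')[:3]:
        print(t,round(m['score'],2),m['xy'],atz(c,m['xy'],z),*rect(m['pixels'],z))
print('TCP px',proj(c,manip.observe()['eef_pos']))
E
```

```text
lid 0.97 [148.6, 172.3] [645.   287.33  14.  ] ((642.2623291015625, 290.0945739746094), (69.1416244506836, 114.04165649414062), 77.3738784790039) [[579.06 268.82]
 [690.35 243.9 ]
 [705.46 311.37]
 [594.18 336.29]]
tub 0.94 [251.3, 189.6] [575.58 -41.73  78.  ] ((571.4636840820312, -45.187225341796875), (51.43500900268555, 102.93731689453125), 88.6769027709961) [[519.41 -69.71]
 [622.32 -72.09]
 [623.51 -20.67]
 [520.6  -18.29]]
tub 0.86 [264.8, 253.7] [383.42 -77.79  78.  ] ((370.5515441894531, -72.93794250488281), (100.80824279785156, 52.216941833496094), 7.358171463012695) [[ 317.22  -53.5 ]
 [ 323.91 -105.29]
 [ 423.88  -92.38]
 [ 417.2   -40.59]]
lever_grip 0.86 [288.2, 165.5] [ 607.78 -135.71  320.  ] ((635.238525390625, -160.802978515625), (222.81387329101562, 98.61894226074219), 47.550662994384766) [[ 523.66 -209.73]
 [ 596.43 -276.29]
 [ 746.82 -111.88]
 [ 674.05  -45.32]]
slide_knob 0.97 [251.4, 211.3] [510.26 -40.61  76.  ] ((540.0859985351562, -47.45350646972656), (81.12186431884766, 172.01414489746094), 88.9434814453125) [[453.35 -86.42]
 [625.33 -89.59]
 [626.83  -8.49]
 [454.84  -5.31]]
carton 0.94 [138.6, 224.1] [480.07 309.35  42.  ] ((482.1226806640625, 304.9376525878906), (60.414154052734375, 75.09774017333984), 79.0201644897461) [[439.51 282.44]
 [513.23 268.13]
 [524.74 327.44]
 [451.01 341.74]]
press 0.96 [258.9, 159.1] [678.47 -66.85  20.  ] ((658.0775146484375, -65.95565795898438), (428.616455078125, 365.92535400390625), 45.398990631103516) [[ 377.33  -90.08]
 [ 637.87 -347.02]
 [ 938.83  -41.84]
 [ 678.29  215.1 ]]
ram 0.58 [248.9, 140.7] [688.27 -41.61 240.  ] ((702.0381469726562, -44.74132537841797), (26.163114547729492, 39.8903923034668), 88.74029541015625) [[681.81 -57.38]
 [721.69 -58.26]
 [722.27 -32.1 ]
 [682.39 -31.22]]
TCP px [-16.99 348.06]
```

Call:
drive_tool(increments=[[[-0.29, 0.07, -0.68, 0, 1], [-0.29, 0.07, -0.68, 0, 1], [-0.29, 0.07, -0.68, 0, 1], [-0.29, 0.07, -0.68, 0, 1], [-0.29, 0.07, -0.68, 0, 1], [-0.29, 0.07, -0.68, 0, 1], [-0.29, 0.07, -0.68, 0, 1], [-0.29, 0.07, -0.68, 0, 1]]], newtons=40)

```text
clock: 2.7
eef_pos: [405.2, 471.5, 180.8]
tool_rot: [-0.559, -0.433, 0.432, 0.56]
wrist_force: [-0.4, 0.5, 0.5]
finger_gap: 1.001
```

Call:
drive_tool(increments=[[[-0.29, 0.07, -0.68, 0, 1], [-0.29, 0.07, -0.68, 0, 1], [-0.29, 0.07, -0.68, 0, 1], [-0.29, 0.07, -0.68, 0, 1], [-0.29, 0.07, -0.68, 0, 1], [-0.29, 0.07, -0.68, 0, 1], [-0.29, 0.07, -0.68, 0, 1], [-0.29, 0.07, -0.68, 0, 1]]])

```text
clock: 3.5
eef_pos: [639.2, 290.7, 152.6]
tool_rot: [-0.559, -0.433, 0.432, 0.56]
wrist_force: [-0.0, 0.7, 0.3]
finger_gap: 1.0
```

```bash
cat >> h.py <<'E'
def st():
    s=manip.observe(); Rm=R.from_quat(s['tool_rot']).as_matrix()
    x=Rm[:,0]; print('t%.2f'%s['clock'],'tcp',np.round(s['eef_pos'],1),'yawx %.2f'%np.degrees(np.arctan2(x[1],x[0])),'F',np.round(s['wrist_force'],1),'gap %.3f'%s['finger_gap'],'tilt',np.round(Rm[:,1],3))
    return s,Rm
def rect(c,m,z):
    cnts,_=cv2.findContours(m.astype(np.uint8),cv2.RETR_EXTERNAL,cv2.CHAIN_APPROX_NONE)
    k=max(cnts,key=cv2.contourArea)[:,0,:]
    P=np.array([atz(c,p,z)[:2] for p in k],np.float32)
    r=cv2.minAreaRect(P); b=cv2.boxPoints(r)
    e=[b[1]-b[0],b[2]-b[1]]; e=max(e,key=np.linalg.norm)
    if e[0]<0:e=-e
    return np.round(r[0],1),np.round(r[1],1),round(float(np.degrees(np.arctan2(e[1],e[0]))),2)
E
python3 - <<'E'
from h import *
st()
c=shot('wrist','w1.png')
for t in ['lid','carton']:
    for m in manip.masks_of(t,'wrist')[:3]: print(t,m['score'],m['xy'],rect(c,m['pixels'],14),rect(c,m['pixels'],19.5))
E
```

```text
t3.50 tcp [639.2 290.7 152.6] yawx 75.41 F [-0.   0.7  0.3] gap 1.000 tilt [ 0.  0. -1.]
lid 0.75 [256.3, 171.6] (array([642.9, 290.7]), array([ 64.4, 114.2]), -13.78) (array([641.4, 291. ]), array([ 63.3, 112.2]), -13.78)
carton 0.86 [231.4, 24.7] (array([501.8, 307. ]), array([55.1, 42.3]), 78.23) (array([502.8, 307.1]), array([54.1, 41.5]), 78.23)
carton 0.74 [25.0, 273.9] (array([699.4,  17.2]), array([ 96.8, 255.6]), -29.89) (array([696.8,  22.5]), array([ 95., 251.]), -29.89)
```

View pics/w1.png

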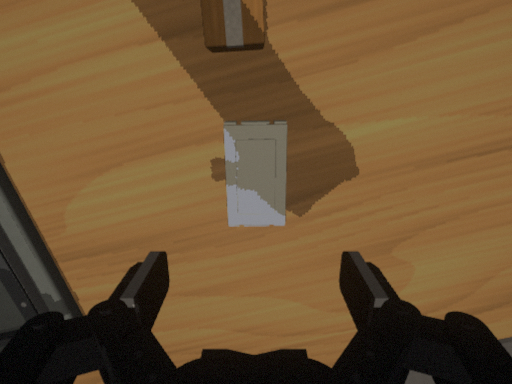

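```bash
python3 - <<'E'
from h import *
c=manip.camera('wrist')
m=manip.masks_of('lid','wrist')[0]['pixels']
img=c['color']; a=cv2.resize(img[100:250,200:310],None,fx=5,fy=4,interpolation=cv2.INTER_CUBIC); cv2.imwrite('pics/w1z.png',a)
for z in (14,17,19.5):
  print(z,[np.round(atz(c,p,z)[:2],1) for p in [(224,122),(287.5,121),(286.5,226.5),(227.5,227.5)]])
s,Rm=st()
d=np.array([642.3,290.6,0])-s['eef_pos']; print(d@Rm/50)
E
```

```text
14 [array([582.1, 272.5]), array([597.3, 333.2]), array([708.6, 306.7]), array([692.9, 243.2])]
17 [array([581.9, 272.9]), array([596.9, 333. ]), array([707.1, 306.7]), array([691.6, 243.8])]
19.5 [array([581.7, 273.2]), array([596.6, 332.8]), array([705.9, 306.8]), array([690.5, 244.4])]
t3.75 tcp [637.5 292.3 152.5] yawx 75.42 F [-1.4  0.4 -0.2] gap 0.998 tilt [-0.001  0.001 -1.   ]
[-0.00983573  3.04999455 -0.10341951]
```

View pics/w1z.png

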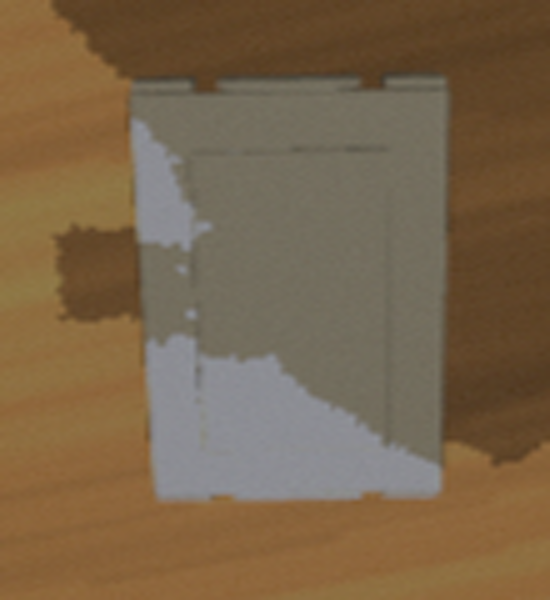

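```bash
python3 - <<'E'
from h import *
c=manip.camera('wrist')
for z in (14,17):
  P=np.array([atz(c,p,z)[:2] for p in [(226,122.6),(289,122.6),(287.8,223.6),(230.6,224.2)]]); print(z,P.mean(0),np.round(P,1))
  e=(P[2]+P[3]-P[0]-P[1])/2; print(np.linalg.norm(e),np.degrees(np.arctan2(e[1],e[0])), np.linalg.norm(P[1]-P[0]))
for i in range(3):
  s,Rm=st()
E
```

```text
14 [641.55490781 296.10734739] [[580.3 278.7]
 [596.  338.9]
 [702.6 314.1]
 [687.3 252.7]]
109.76097788145614 -13.380013404996284 62.237379204084036
17 [640.71767906 296.27311336] [[580.1 279. ]
 [595.6 338.7]
 [701.1 314.1]
 [686.  253.3]]
108.67699149152423 -13.380013404996262 61.622730234072826
t3.80 tcp [637.  293.2 152.7] yawx 75.51 F [-0.1  0.4  0.1] gap 1.001 tilt [-0.001  0.001 -1.   ]
t3.80 tcp [637.  293.2 152.7] yawx 75.51 F [-0.1  0.4  0.1] gap 1.001 tilt [-0.001  0.001 -1.   ]
t3.80 tcp [637.  293.2 152.7] yawx 75.51 F [-0.1  0.4  0.1] gap 1.001 tilt [-0.001  0.001 -1.   ]
```

Call:
drive_tool(increments=[[[0, 0.3, 0, 0, 1], [0, 0.3, 0, 0, 1], [0, 0.3, 0, 0, 1], [0, 0, 0, 0, 1], [0, 0, 0, 0, 1], [0, 0, 0, 0, 1], [0, 0, 0, 0, 1], [0, 0, 0, 0, 1]]])

```text
clock: 4.6
eef_pos: [638.5, 291.8, 108.4]
tool_rot: [0.56, 0.433, -0.432, -0.559]
wrist_force: [-0.6, -0.0, 0.3]
finger_gap: 1.0
```

```bash
python3 - <<'E'
from h import *
st()
c=shot('wrist','w2.png');st()
for m in manip.masks_of('lid','wrist')[:1]: print(m['score'],m['xy'],rect(c,m['pixels'],14),rect(c,m['pixels'],19.5)); mm=m['pixels']; ys,xs=np.where(mm); print(xs.min(),xs.max(),ys.min(),ys.max())
x0,y0=xs.min()-10,ys.min()-10; print(x0,y0)
cv2.imwrite('pics/w2z.png',cv2.resize(c['color'][y0:ys.max()+10,x0:xs.max()+10],None,fx=4,fy=4,interpolation=cv2.INTER_CUBIC))
E
```

```text
t4.60 tcp [638.5 291.8 108.4] yawx 75.40 F [-0.6 -0.   0.3] gap 1.000 tilt [ 0.001  0.001 -1.   ]
t4.65 tcp [638.4 291.7 108.3] yawx 75.39 F [-0.3 -0.  -0.1] gap 1.000 tilt [ 0.001  0.001 -1.   ]
0.83 [256.2, 183.9] (array([643.1, 291.4]), array([ 64.5, 115.8]), -14.05) (array([641.3, 291.9]), array([ 63.1, 113.3]), -14.05)
217 291 126 247
207 116
```

View pics/w2z.png

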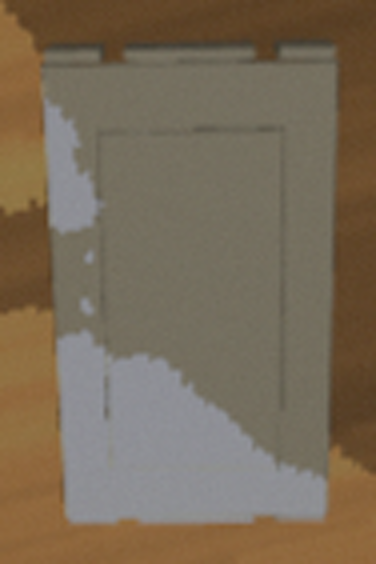

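```bash
python3 - <<'E'
from h import *
c=manip.camera('wrist')
for z in (14,17):
  P=np.array([atz(c,p,z)[:2] for p in [(217.6,131.9),(290.4,131.9),(288.1,245.4),(223.6,245.4)]]); print(z,P.mean(0),np.round(P,1))
  e=(P[2]+P[3]-P[0]-P[1])/2; print(np.linalg.norm(e),np.degrees(np.arctan2(e[1],e[0])), np.linalg.norm(P[1]-P[0]),np.linalg.norm(P[2]-P[3]))
s,Rm=st()
d=np.array([641.7,291.5,0])-s['eef_pos']; print(d@Rm/50)
E
```

```text
14 [644.16743366 291.15786037] [[583.4 274. ]
 [599.1 334. ]
 [705.  308.6]
 [689.2 248.1]]
108.89177288647461 -13.649400773236193 62.01558434551384 62.52913797830672
17 [643.16235584 291.40351375] [[583.1 274.4]
 [598.6 333.8]
 [703.3 308.6]
 [687.6 248.8]]
107.63206741054665 -13.649400773236154 61.298162182919775 61.80577481295123
t4.75 tcp [638.2 291.7 108.1] yawx 75.40 F [ 0.2 -0.1  0.6] gap 1.000 tilt [ 0.001  0.    -1.   ]
[ 0.01310777  2.1613189  -0.06724936]
```

Call:
drive_tool(increments=[[[0.02, 0.36, -0.11, -0.19, 1], [0, 0.36, 0, 0, 1], [0, 0.36, 0, 0, 1], [0, 0.36, 0, 0, 1], [0, 0.36, 0, 0, 1], [0, 0.2, 0, 0, 1], [0, 0.16, 0, 0, 1], [0, 0, 0, 0, 1]]], newtons=30)

```text
clock: 5.55
eef_pos: [643.0, 290.9, -1.7]
tool_rot: [-0.556, -0.436, 0.438, 0.556]
wrist_force: [-0.9, 0.2, -0.8]
finger_gap: 1.005
```

Call:
drive_tool(increments=[[[0, 0, 0, 0, 0], [0, 0, 0, 0, 0], [0, 0, 0, 0, -1], [0, 0, 0, 0, -1], [0, 0, 0, 0, -1], [0, 0, 0, 0, -1], [0, 0, 0, 0, -1], [0, 0, 0, 0, -1]]], newtons=30)

```text
clock: 6.35
eef_pos: [643.6, 291.2, -0.3]
tool_rot: [-0.556, -0.437, 0.437, 0.556]
wrist_force: [0.6, -0.2, 0.2]
finger_gap: -0.003
```

```bash
python3 - <<'E'
from h import *
st()
c=shot('wrist','w3.png')
E
```

```text
t6.35 tcp [ 6.436e+02  2.912e+02 -3.000e-01] yawx 76.35 F [ 0.6 -0.2  0.2] gap -0.003 tilt [-0.  0. -1.]
```

View pics/w3.png

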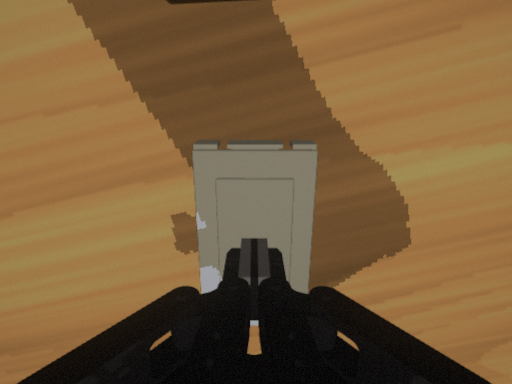

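```bash
python3 - <<'E'
from h import *
s,Rm=st()
c=shot('wrist','w4.png')
print(np.array(c['extrinsics'])[:3,3], proj(c,s['eef_pos']),proj(c,s['eef_pos']+[0,0,19]),proj(c,s['eef_pos']+[0,0,38]))
for z in (-20,0,14,20,30): print(z,np.linalg.norm(atz(c,(194,150),z)-atz(c,(316.5,150),z)))
t=shot('scene','s2.png')
print(proj(t,s['eef_pos']))
cv2.imwrite('pics/s2z.png',cv2.resize(t['color'][60:260,120:370],None,fx=3,fy=3))
t=shot('top','t2.png')
cv2.imwrite('pics/t2z.png',cv2.resize(t['color'][100:300,80:340],None,fx=3,fy=3))
E
```

```text
t6.40 tcp [ 6.436e+02  2.912e+02 -3.000e-01] yawx 76.36 F [0.2 0.  0.6] gap -0.005 tilt [-0.  0. -1.]
[562.39179676 310.63112673 164.8712286 ] [254.18946283 233.70981153] [254.24784555 249.46934881] [254.32046184 269.07102716]
-20 75.85062099554821
0 67.64484213316707
14 61.90079692950028
20 59.439063270786036
30 55.336173839595425
[243.39631915 145.41780928]
```

View pics/s2z.png

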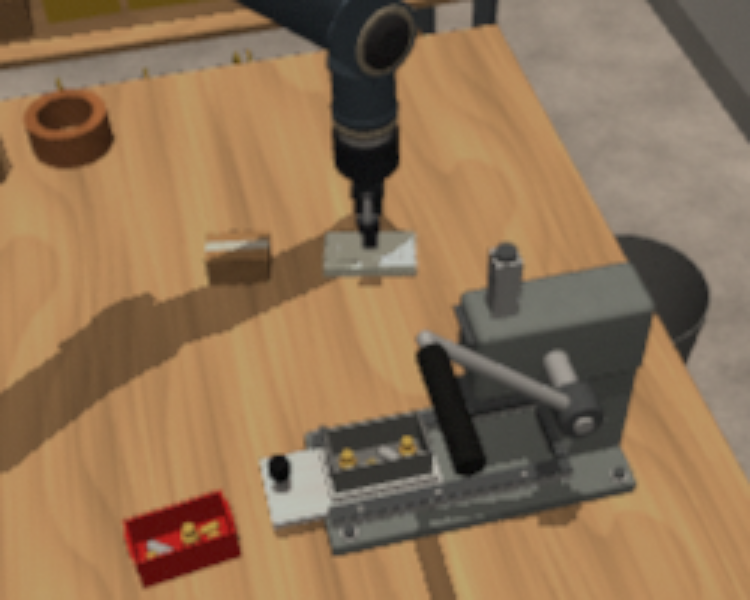

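View pics/w4.png

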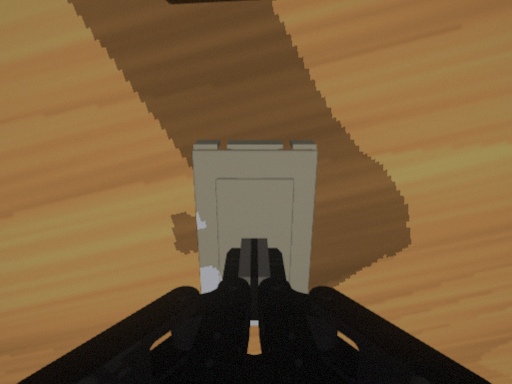

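```bash
python3 - <<'E'
from h import *
s,Rm=st()
c=manip.camera('wrist'); t=manip.camera('scene')
cv2.imwrite('pics/w4z.png',cv2.resize(c['color'][130:340,170:340],None,fx=3.5,fy=2.8,interpolation=cv2.INTER_CUBIC))
cv2.imwrite('pics/s3z.png',cv2.resize(t['color'][90:165,200:290],None,fx=8,fy=8,interpolation=cv2.INTER_CUBIC))
for z in (0,14,17,20): print(z,[np.round(atz(c,p,z)[:2],1) for p in [(194,150),(316.5,150)]])
for z in (0,6,13,19.5,25): 
  p=s['eef_pos'].copy();p[2]=z; print(z,'wrist',proj(c,p+11*Rm[:,2]),'scene',proj(t,p), (proj(t,p)-[200,90])*8)
E
```

```text
t6.55 tcp [ 6.436e+02  2.912e+02 -3.000e-01] yawx 76.35 F [0.2 0.5 0.3] gap -0.003 tilt [-0.  0. -1.]
0 [array([585.7, 271.1]), array([601.7, 336.8])]
14 [array([583.8, 274.4]), array([598.4, 334.6])]
17 [array([583.3, 275.1]), array([597.7, 334.1])]
20 [array([582.9, 275.9]), array([596.9, 333.6])]
0 wrist [254.16981609 217.38224632] scene [243.40341221 145.3561095 ] [347.22729768 442.848876  ]
6 wrist [254.18669233 221.5848106 ] scene [243.35086522 144.17362436] [346.8069218  433.38899485]
13 wrist [254.20782925 226.84838449] scene [243.28912819 142.78433199] [346.31302553 422.27465596]
19.5 wrist [254.22901259 232.12351442] scene [243.23137974 141.48479628] [345.85103793 411.8783702 ]
25 wrist [254.24824238 236.91216915] scene [243.18219558 140.37798604] [345.45756463 403.0238883 ]
```

View pics/w4z.png

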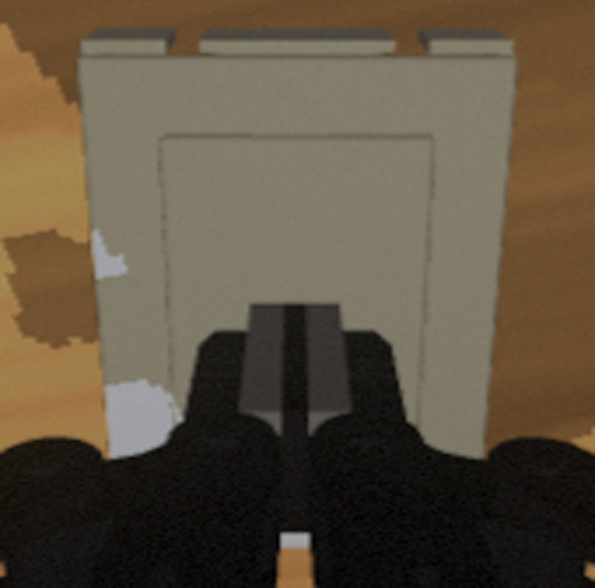

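View pics/s3z.png

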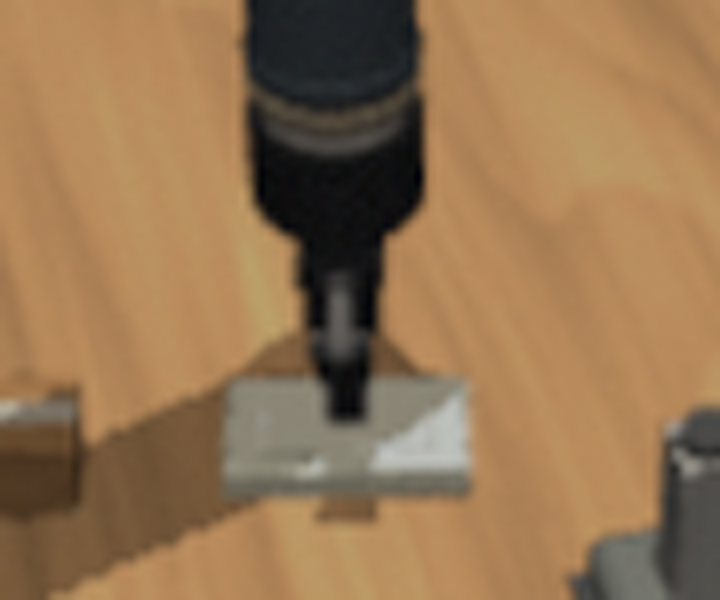

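Call:
drive_tool(increments=[[[0, 0.02, 0, 0, -1], [0, 0.02, 0, 0, -1], [0, 0.02, 0, 0, -1], [0, 0, 0, 0, -1], [0, 0, 0, 0, -1], [0, 0, 0, 0, -1], [0, 0, 0, 0, -1], [0, 0, 0, 0, -1]]])

```text
clock: 7.45
eef_pos: [643.6, 291.2, -3.0]
tool_rot: [-0.556, -0.437, 0.437, 0.556]
wrist_force: [-2.1, -1.0, 5.5]
finger_gap: 0.003
```

Call:
drive_tool(increments=[[[0, -0.2, 0, 0, 1], [0, -0.2, 0, 0, 1], [0, 0, 0, 0, 1], [0, 0, 0, 0, 1], [0, 0, 0, 0, 1], [0, 0, 0, 0, 1], [0, 0, 0, 0, 1], [0, 0, 0, 0, 1]]])

```text
clock: 8.25
eef_pos: [643.5, 291.1, 16.4]
tool_rot: [-0.556, -0.437, 0.437, 0.556]
wrist_force: [-0.4, 0.3, -0.5]
finger_gap: 1.002
```

Call:
drive_tool(increments=[[[0, 0.2, 0, 0, 1], [0, 0.2, 0, 0, 1], [0, 0.2, 0, 0, 1], [0, 0.1, 0, 0, 1], [0, 0.1, 0, 0, 1], [0, 0, 0, 0, 1], [0, 0, 0, 0, 1], [0, 0, 0, 0, 1]]])

```text
clock: 9.05
eef_pos: [644.0, 291.4, -22.8]
tool_rot: [0.556, 0.437, -0.437, -0.556]
wrist_force: [0.5, -1.4, -1.0]
finger_gap: 1.001
```

```bash
python3 - <<'E'
from h import *
st()
c=shot('wrist','w5.png')
E
```

```text
t9.05 tcp [644.  291.4 -22.8] yawx 76.35 F [ 0.5 -1.4 -1. ] gap 1.001 tilt [ 0.001  0.001 -1.   ]
```

View pics/w5.png

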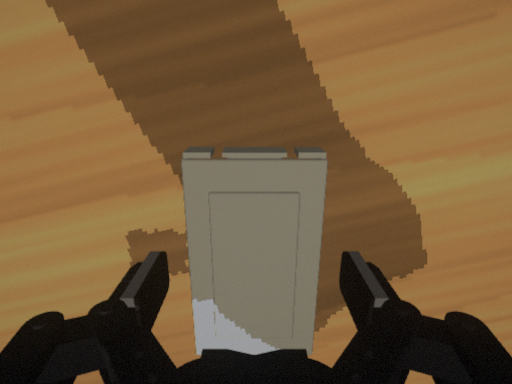

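Call:
drive_tool(increments=[[[0, 0, 0, 0, 0.6], [0, 0, 0, 0, 0.5], [0, 0, 0, 0, 0.4], [0, 0, 0, 0, 0.3], [0, 0, 0, 0, -1], [0, 0, 0, 0, -1], [0, 0, 0, 0, -1], [0, 0, 0, 0, -1]]], newtons=30)

```text
clock: 9.9
eef_pos: [644.0, 291.3, -22.8]
tool_rot: [0.556, 0.437, -0.437, -0.556]
wrist_force: [-1.0, -0.3, 5.9]
finger_gap: 0.727
```

```bash
python3 - <<'E'
from h import *
st()
c=shot('wrist','w6.png')
E
```

```text
t9.90 tcp [644.  291.3 -22.8] yawx 76.35 F [-1.  -0.3  5.9] gap 0.727 tilt [ 0.001  0.    -1.   ]
```

View pics/w6.png

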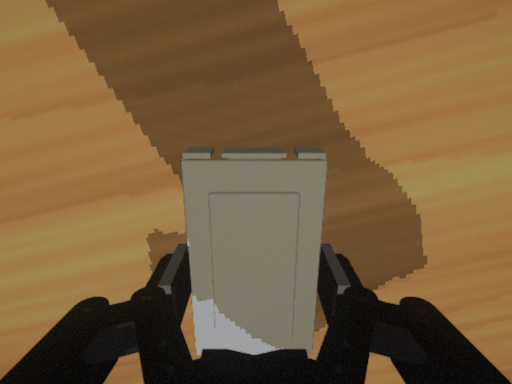

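```bash
python3 - <<'E'
from h import *
t=cv2.imread('pics/top1.png')
cv2.imwrite('pics/tz.png',cv2.resize(t[140:240,215:295],None,fx=7,fy=6,interpolation=cv2.INTER_CUBIC))
t=cv2.imread('pics/scene0.png')
cv2.imwrite('pics/sz.png',cv2.resize(t[185:250,200:335],None,fx=5.9,fy=6,interpolation=cv2.INTER_CUBIC))
E
```

```text
(no output)
```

View pics/tz.png

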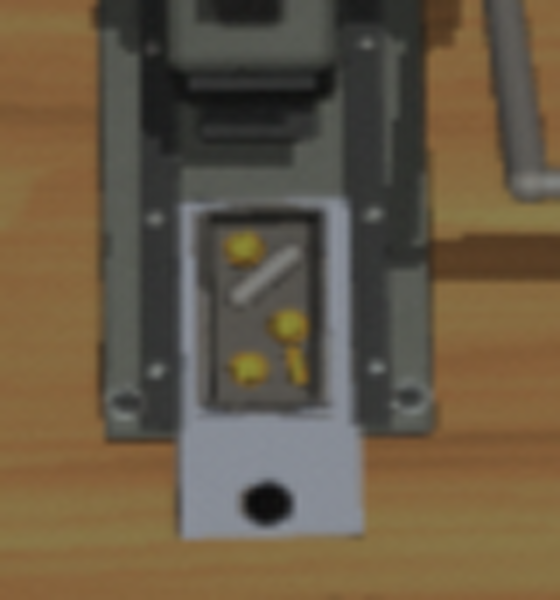

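View pics/sz.png

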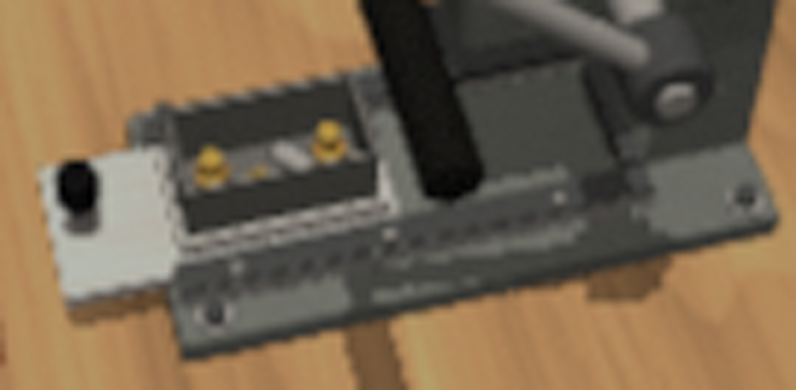

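```bash
python3 - <<'E'
from h import *
c=manip.camera('top'); s=manip.camera('scene')
f=lambda p:(p[0]/7+215-.43,p[1]/6+140-.42)
g=lambda p:(p[0]/5.9+200-.42,p[1]/6+185-.42)
def P(name,pts,z,cam=c,ff=f):
    q=np.array([atz(cam,ff(p),z)[:2] for p in pts]); print(name,np.round(q,1).tolist(),'mean',np.round(q.mean(0),1)); return q
def ang(a,b): d=b-a; return np.degrees(np.arctan2(d[1],d[0]))
P('knob',[(267,502)],76)
q=P('tub',[(197,208),(323,208),(327,410),(203,412)],78); print(ang(q[3],q[0]),ang(q[2],q[1]))
q=P('slide',[(181,202),(350,200),(363,535),(180,537)],32); print(ang(q[3],q[0]),ang(q[2],q[1]),ang(q[2],q[3])-90)
q=P('basefront',[(106,438),(434,434)],20); print(ang(q[1],q[0])-90)
q=P('baseside',[(434,434),(425,150)],20); print(ang(q[0],q[1]))
q=P('screwsR',[(408,397),(376,367),(373,213),(367,42)],20);
q=P('screwsL',[(124,400),(156,370),(155,217),(153,48)],20)
print('scene')
P('knob',[(77,168)],76,s,g)
q=P('base near edge',[(188,355),(777,222)],20,s,g); print(ang(q[0],q[1]))
q=P('tub',[(187,206),(376,161),(350,75),(170,108)],78,s,g); print(ang(q[0],q[1]))
E
```

```text
knob [[474.4, -43.8]] mean [474.4 -43.8]
tub [[622.9, -16.7], [621.6, -71.2], [519.7, -70.5], [519.9, -17.3]] mean [571. -44.]
0.3390314976014593 -0.37263209383233686
slide [[632.6, -7.6], [631.9, -83.7], [456.6, -85.2], [457.4, -3.9]] mean [544.6 -45.1]
-1.2076803954993924 0.49964727376195284 -0.5909716107482552
basefront [[509.9, 29.1], [508.6, -118.7]] mean [509.3 -44.8]
-0.5075780797902638
baseside [[508.6, -118.7], [659.6, -118.7]] mean [ 584.1 -118.7]
0.005270666347712051
screwsR [[528.3, -107.5], [544.5, -93.5], [626.3, -94.2], [718.5, -93.7]] mean [604.4 -97.2]
screwsL [[529.7, 20.7], [545.2, 6.0], [626.5, 5.0], [717.5, 4.3]] mean [604.7   9. ]
scene
knob [[474.5, -42.8]] mean [474.5 -42.8]
base near edge [[510.0, -126.7], [821.9, -126.6]] mean [ 666.  -126.7]
0.006832364745698842
tub [[522.7, -80.6], [619.5, -78.1], [620.8, -22.5], [526.9, -19.6]] mean [572.5 -50.2]
1.474523059387404
```

Call:
drive_tool(increments=[[[0, -0.1, 0, 0, -1], [0, -0.5, 0, -0.4, -1], [0, -0.5, 0, -0.4, -1], [0, -0.5, 0, -0.4, -1], [0, -0.5, 0, -0.4, -1], [0, -0.5, 0, -0.4, -1], [0, -0.5, 0, -0.4, -1], [0, -0.5, 0, -0.27, -1]]])

```text
clock: 10.85
eef_pos: [643.1, 291.0, 157.0]
tool_rot: [-0.501, -0.499, 0.499, 0.501]
wrist_force: [0.4, 0.7, -0.5]
finger_gap: 0.729
```

Call:
drive_tool(increments=[[[-0.3, 0, 0, 0, -1], [-0.7, 0, 0, 0, -1], [-0.8, 0, 0, 0, -1], [-0.8, 0, 0, 0, -1], [-0.7, 0, 0, 0, -1], [-0.5, 0, 0, 0, -1], [-0.2, 0, 0, 0, -1], [0, 0, 0, 0, -1]]])

```text
clock: 11.65
eef_pos: [642.0, 88.8, 155.7]
tool_rot: [-0.502, -0.497, 0.498, 0.502]
wrist_force: [-0.9, 0.5, 0.2]
finger_gap: 0.726
```

```bash
python3 - <<'E'
from h import *
st()
c=shot('wrist','w7.png')
for t in ['lid','tub','slide_knob']:
    for m in manip.masks_of(t,'wrist')[:3]: print(t,m['score'],m['xy'])
E
```

```text
t11.65 tcp [642.   88.8 155.7] yawx 89.49 F [-0.9  0.5  0.2] gap 0.726 tilt [-0.002 -0.001 -1.   ]
lid 0.77 [257.4, 241.6]
lid 0.36 [121.1, 29.4]
tub 0.71 [90.0, 105.5]
slide_knob 0.61 [117.3, 29.7]
slide_knob 0.53 [486.1, 22.5]
```

View pics/w7.png

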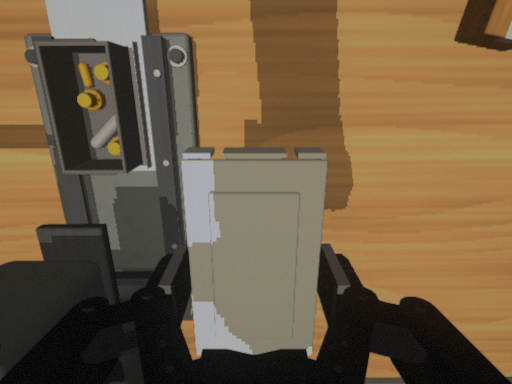

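```bash
python3 - <<'E'
import cv2
t=cv2.imread('pics/w7.png')
cv2.imwrite('pics/w7z.png',cv2.resize(t[25:185,10:210],None,fx=4,fy=3.7,interpolation=cv2.INTER_CUBIC))
E
```

```text
(no output)
```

View pics/w7z.png

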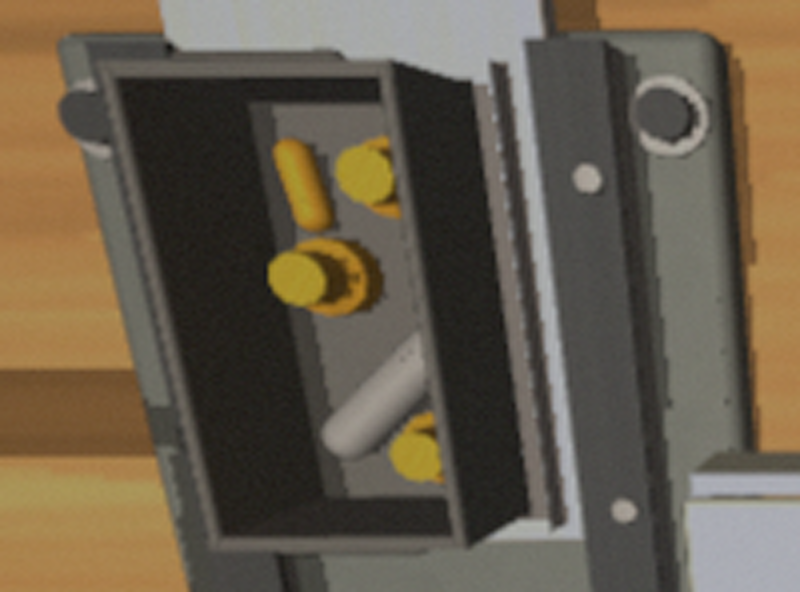

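```bash
python3 - <<'E'
from h import *
c=manip.camera('wrist'); st()
f=lambda p:(p[0]/4+10-.4,p[1]/3.7+25-.4)
q=np.array([atz(c,f(p),78)[:2] for p in [(100,63),(392,62),(470,547),(211,547)]])
print(np.round(q,1),q.mean(0),np.linalg.norm(q[3]-q[0]),np.linalg.norm(q[2]-q[1]),np.linalg.norm(q[1]-q[0]),np.linalg.norm(q[2]-q[3]))
for a,b in((0,3),(1,2)): d=q[b]-q[a]; print(np.degrees(np.arctan2(d[1],d[0])))
# lid in hand
s,Rm=st(); zt=s['eef_pos'][2]+22.8+14
l=np.array([atz(c,p,zt)[:2] for p in [(184.5,160),(326.5,160)]]); print(l, l.mean(0)-s['eef_pos'][:2])
# screws at z20
for p in [(588,180),(624,511)]: print(atz(c,f(p),32))
E
```

```text
t11.90 tcp [642.4  93.6 156.4] yawx 89.88 F [ 0.9  0.9 -1.3] gap 0.727 tilt [-0.     0.001 -1.   ]
[[525.9 -65.9]
 [525.9 -12.7]
 [624.7 -12.1]
 [624.6 -66.2]] [575.2547215  -39.20659998] 98.61700901953256 98.82895617258016 53.21779720806877 54.04926772108177
-0.17171039606433283
0.3106489276349015
t11.90 tcp [642.4  93.6 156.4] yawx 89.88 F [ 0.9  0.9 -1.3] gap 0.727 tilt [-0.     0.001 -1.   ]
[[587.98759727  63.55038497]
 [588.13124671 125.26277431]] [-54.29226148   0.78667265]
[545.45207612   6.99562391  32.        ]
[627.33048818   7.10673954  32.        ]
```

```bash
python3 - <<'E'
from h import *
st();c=shot('wrist','w8.png');st()
np.savez('w8.npz',K=c['K'],extrinsics=c['extrinsics'])
t=c['color']
cv2.imwrite('pics/w8z.png',cv2.resize(t[25:185,10:210],None,fx=4,fy=3.7,interpolation=cv2.INTER_CUBIC))
E
```

```text
t11.90 tcp [642.4  93.6 156.4] yawx 89.88 F [ 0.9  0.9 -1.3] gap 0.727 tilt [-0.     0.001 -1.   ]
t11.95 tcp [642.4  93.3 156.5] yawx 89.86 F [-0.1 -0.2 -1.2] gap 0.731 tilt [-0.     0.001 -1.   ]
```

View pics/w8z.png

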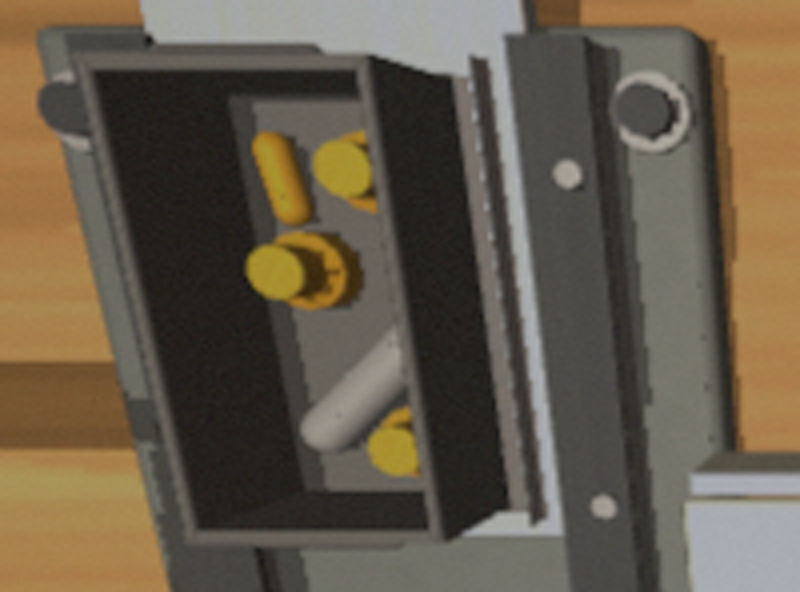

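```bash
python3 - <<'E'
from h import *
c=dict(np.load('w8.npz'))
f=lambda p:(p[0]/4+10-.4,p[1]/3.7+25-.4)
q=np.array([atz(c,f(p),78)[:2] for p in [(74,56),(370,55),(443,540),(187,541)]])
print(np.round(q,1),q.mean(0),np.linalg.norm(q[3]-q[0]),np.linalg.norm(q[2]-q[1]),np.linalg.norm(q[1]-q[0]),np.linalg.norm(q[2]-q[3]))
for a,b in((0,3),(1,2)): d=q[b]-q[a]; print(np.degrees(np.arctan2(d[1],d[0])))
for p in [(568,174),(604,507)]: print(atz(c,f(p),32))
s,Rm=st()
E
```

```text
[[524.7 -70.6]
 [524.7 -16.7]
 [623.1 -17.8]
 [623.2 -71.2]] [573.94594222 -44.05027727] 98.50778664740655 98.48163572191658 53.87554544078956 53.39049585384348
-0.3427769034321679
-0.6251060324247448
[544.17132829   2.44029172  32.        ]
[626.33994251   2.06132162  32.        ]
t11.95 tcp [642.4  93.3 156.5] yawx 89.86 F [-0.1 -0.2 -1.2] gap 0.731 tilt [-0.     0.001 -1.   ]
```

Call:
drive_tool(increments=[[[0, 0, 0.4, 0, -1], [0, 0, 0.5, 0, -1], [-0.3, 0, 0.48, 0, -1], [-0.6, 0, 0, 0, -1], [-0.7, 0, 0, 0, -1], [-0.6, 0.2, 0, 0, -1], [-0.4, 0.4, 0, 0, -1], [-0.15, 0.4, 0, 0, -1]]])

```text
clock: 12.75
eef_pos: [573.3, -48.3, 106.7]
tool_rot: [0.503, 0.498, -0.498, -0.501]
wrist_force: [0.3, -0.1, -0.2]
finger_gap: 0.732
```

Call:
drive_tool(increments=[[[0, 0.4, 0, 0, -1], [0, 0.2, 0, 0, -1], [0, 0.1, 0, 0, -1], [0, 0, 0, 0, -1], [0, 0, 0, 0, -1], [0, 0, 0, 0, -1], [0, 0, 0, 0, -1], [0, 0, 0, 0, -1]]])

```text
clock: 13.55
eef_pos: [573.2, -45.9, 72.2]
tool_rot: [0.501, 0.499, -0.498, -0.501]
wrist_force: [0.2, -0.7, -0.6]
finger_gap: 0.729
```

```bash
python3 - <<'E'
from h import *
s,Rm=st()
d=np.array([573.5,-44.4,49.2])-s['eef_pos']; print(d@Rm/50)
c=shot('wrist','w9.png')
s=manip.camera('scene');cv2.imwrite('pics/s9z.png',cv2.resize(s['color'][100:250,180:340],None,fx=5,fy=4,interpolation=cv2.INTER_CUBIC))
E
```

```text
t13.55 tcp [573.2 -45.9  72.2] yawx 89.71 F [ 0.2 -0.7 -0.6] gap 0.729 tilt [ 0.001  0.    -1.   ]
[ 0.03002221  0.45933524 -0.00615557]
```

View pics/w9.png

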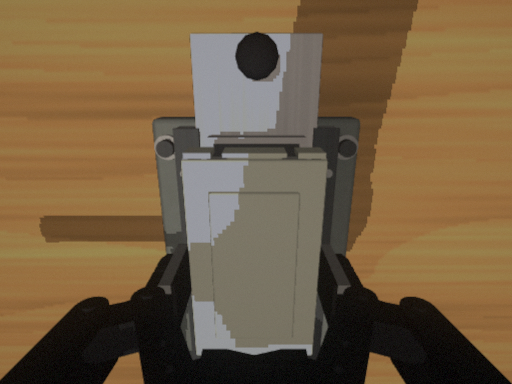

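View pics/s9z.png

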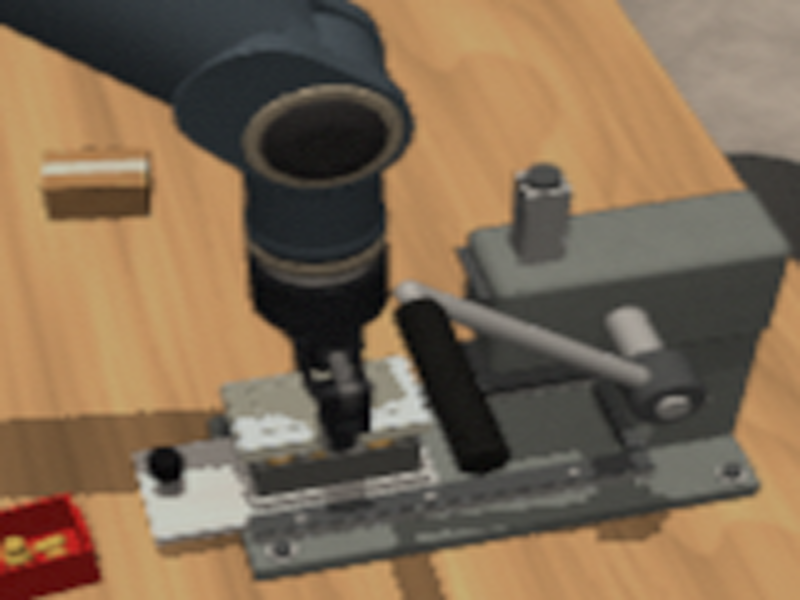

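```bash
python3 - <<'E'
from h import *
s,Rm=st()
c=manip.camera('wrist')
print('knob',atz(c,(257,56),74), 'plate',[atz(c,p,32)[:2].round(1) for p in[(191,34),(322,34),(202,146),(315,146)]])
print('basefront',[atz(c,p,20)[:2].round(1) for p in[(153,119),(359,118)]])
zt=s['eef_pos'][2]+22.8+14
l=np.array([atz(c,p,zt)[:2] for p in [(183.5,159.5),(326.5,159.5)]]); print(l, l.mean(0)-s['eef_pos'][:2])
st()
E
```

```text
t13.65 tcp [573.  -45.9  71.9] yawx 89.70 F [ 0.6 -0.1 -1.1] gap 0.727 tilt [ 0.  0. -1.]
knob [474.1352267 -44.0612307  74.       ] plate [array([457.7, -83.9]), array([458.1,  -4. ]), array([526.4, -81.3]), array([526.8,  -4.1])]
basefront [array([ 509.3, -116.7]), array([509.4,  28.1])]
[[518.36654668 -76.43265107]
 [518.69656643 -14.29506854]] [-54.43681917   0.57171893]
t13.70 tcp [572.9 -46.   71.8] yawx 89.70 F [ 0.7  0.4 -0.4] gap 0.730 tilt [ 0.  0. -1.]
```

Call:
drive_tool(increments=[[[0.03, 0, -0.025, 0, -1], [0, 0.1, 0, 0, -1], [0, 0.1, 0, 0, -1], [0, 0.1, 0, 0, -1], [0, 0.07, 0, 0, -1], [0, 0.04, 0, 0, -1], [0, 0.02, 0, 0, -1], [0, 0, 0, 0, -1]]])

```text
clock: 14.5
eef_pos: [574.3, -44.5, 50.1]
tool_rot: [0.501, 0.499, -0.499, -0.501]
wrist_force: [0.2, -0.4, -1.7]
finger_gap: 0.728
```

```bash
python3 - <<'E'
from h import *
st()
s=shot('scene','s10.png');cv2.imwrite('pics/s10z.png',cv2.resize(s['color'][150:250,190:310],None,fx=6,fy=6,interpolation=cv2.INTER_CUBIC))
st()
E
```

```text
t14.50 tcp [574.3 -44.5  50.1] yawx 89.70 F [ 0.2 -0.4 -1.7] gap 0.728 tilt [ 0.  0. -1.]
t14.55 tcp [574.3 -44.4  50.2] yawx 89.70 F [ 0.9 -0.4 -1. ] gap 0.730 tilt [ 0.  0. -1.]
```

View pics/s10z.png

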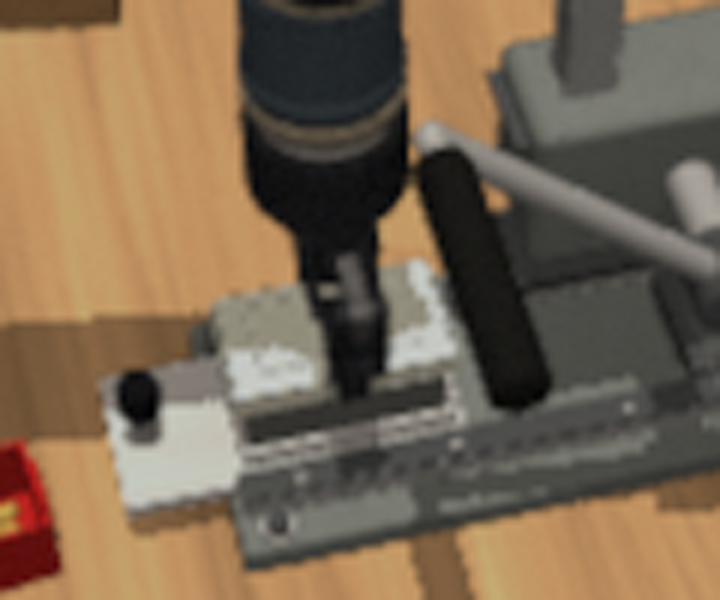

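Call:
drive_tool(increments=[[[0, 0.02, 0, 0, -1], [0, 0.02, 0, 0, -1], [0, 0, 0, 0, -1], [0, 0, 0, 0, -1], [0, 0, 0, 0, -1], [0, 0, 0, 0, -1], [0, 0, 0, 0, -1], [0, 0, 0, 0, -1]]])

```text
clock: 15.35
eef_pos: [574.7, -44.4, 49.3]
tool_rot: [0.502, 0.499, -0.498, -0.501]
wrist_force: [-1.4, -0.1, 6.1]
finger_gap: 0.728
```

Call:
drive_tool(increments=[[[0, -0.02, 0, 0, -1], [0, 0, 0, 0, 0.6], [0, 0, 0, 0, 0.7], [0, 0, 0, 0, 0.8], [0, 0, 0, 0, 1], [0, 0, 0, 0, 1], [0, 0, 0, 0, 1], [0, -0.1, 0, 0, 1]]])

```text
clock: 16.15
eef_pos: [573.5, -44.4, 53.7]
tool_rot: [-0.501, -0.498, 0.499, 0.502]
wrist_force: [0.0, 0.6, -0.4]
finger_gap: 0.998
```

Call:
drive_tool(increments=[[[0, -0.2, 0, 0, 1], [0, -0.3, 0, 0, 1], [0, -0.3, 0, 0, 1], [0, -0.3, 0, 0, 1], [0, -0.3, 0, 0, 1], [0, -0.2, 0, 0, 1], [0, 0, 0, 0, 1], [0, 0, 0, 0, 1]]])

```text
clock: 16.95
eef_pos: [574.0, -44.4, 134.2]
tool_rot: [-0.501, -0.499, 0.499, 0.501]
wrist_force: [0.2, 0.3, -0.2]
finger_gap: 0.998
```

```bash
python3 - <<'E'
from h import *
st()
c=shot('wrist','w10.png');np.savez('w10.npz',K=c['K'],extrinsics=c['extrinsics'])
for m in manip.masks_of('lid','wrist')[:2]: print(m['score'],m['xy'],rect(c,m['pixels'],86))
s=shot('scene','s11.png');cv2.imwrite('pics/s11z.png',cv2.resize(s['color'][170:250,200:300],None,fx=7,fy=7,interpolation=cv2.INTER_CUBIC))
st()
E
```

```text
t16.95 tcp [574.  -44.4 134.2] yawx 89.71 F [ 0.2  0.3 -0.2] gap 0.998 tilt [ 0.  0. -1.]
0.78 [255.3, 196.8] (array([573.6, -44.9]), array([ 65.1, 115.7]), -0.51)
t17.10 tcp [573.5 -44.4 133.4] yawx 89.71 F [ 0.4  0.  -0.4] gap 1.000 tilt [-0.002  0.    -1.   ]
```

View pics/w10.png

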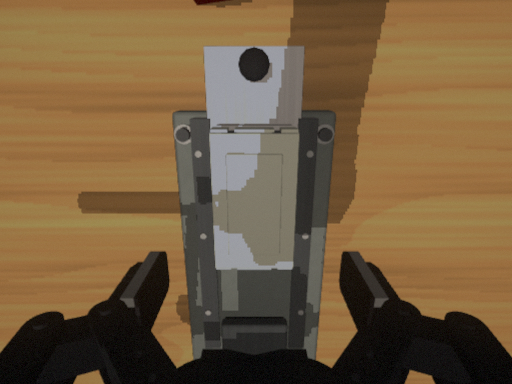

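View pics/s11z.png

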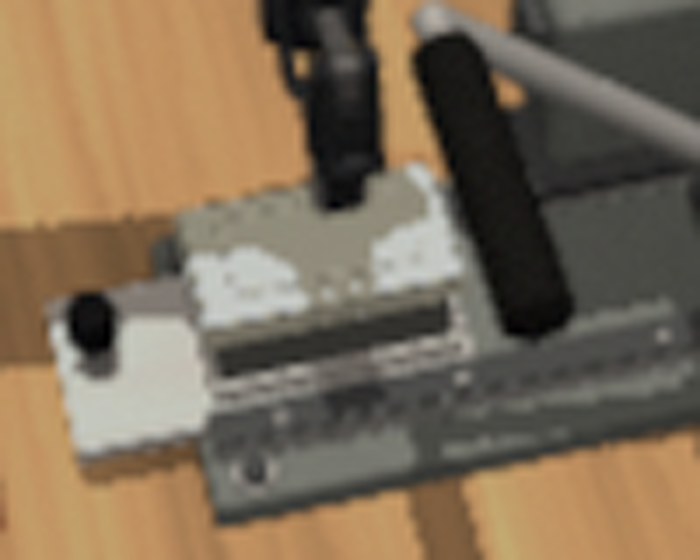

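Call:
drive_tool(increments=[[[0, 0, 0.3, 0, 1], [0, 0, 0.6, 0, 1], [0, 0, 0.6, 0, 1], [0, 0, 0.4, 0, 1], [0, 0.2, 0.09, 0, 1], [0, 0.4, 0, 0, 1], [0, 0.4, 0, 0, 1], [0, 0, 0, 0, 1]]])

```text
clock: 17.9
eef_pos: [472.9, -43.8, 81.4]
tool_rot: [-0.5, -0.497, 0.5, 0.503]
wrist_force: [-0.5, 0.2, 0.6]
finger_gap: 1.004
```

```bash
python3 - <<'E'
from h import *
s,Rm=st();c=shot('wrist','w11.png');s,Rm=st();np.savez('w11.npz',K=c['K'],extrinsics=c['extrinsics'])
d=np.array([474.1,-44.1,35])-s['eef_pos']; print(d@Rm/50)
for m in manip.masks_of('slide_knob','wrist')[:2]: print(m['score'],m['xy'])
E
```

```text
t17.90 tcp [472.9 -43.8  81.4] yawx 89.71 F [-0.5  0.2  0.6] gap 1.004 tilt [-0.006 -0.    -1.   ]
t17.95 tcp [474.  -43.9  82.7] yawx 89.71 F [0.1 0.4 0.4] gap 0.996 tilt [-0.003 -0.    -1.   ]
[-0.00467281  0.95463986 -0.00500447]
0.93 [258.0, 226.8]
```

View pics/w11.png

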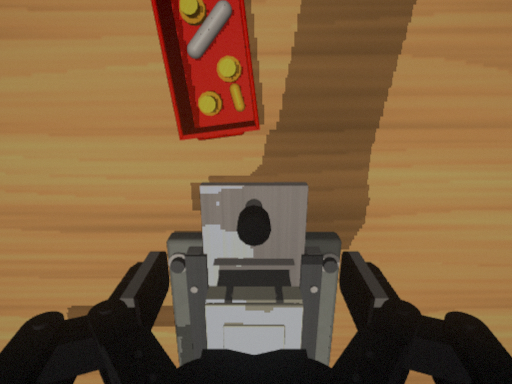

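Call:
drive_tool(increments=[[[0, 0.25, 0, 0, 1], [0, 0.25, 0, 0, 1], [0, 0.25, 0, 0, 1], [0, 0.15, 0, 0, 1], [0, 0.05, 0, 0, 0.5], [0, 0, 0, 0, 0], [0, 0, 0, 0, -0.3], [0, 0, 0, 0, -1]]], newtons=40)

```text
clock: 18.8
eef_pos: [475.1, -43.9, 37.1]
tool_rot: [0.502, 0.499, -0.498, -0.501]
wrist_force: [-0.1, 0.0, -0.7]
finger_gap: 0.33
```

Call:
drive_tool(increments=[[[0, 0, 0, 0, -1], [0, 0, 0, 0, -1], [0, 0, 0, 0, -1], [0, 0, -0.05, 0, -1], [0, 0, -0.1, 0, -1], [0, 0, -0.2, 0, -1], [0, 0, -0.25, 0, -1], [0, 0, -0.25, 0, -1]]])

```text
clock: 19.6
eef_pos: [517.0, -44.2, 37.2]
tool_rot: [-0.501, -0.498, 0.499, 0.502]
wrist_force: [-2.7, -0.6, 7.5]
finger_gap: 0.236
```

```bash
python3 - <<'E'
from h import *
s,Rm=st();c=shot('wrist','w12.png');s,Rm=st()
E
```

```text
t19.60 tcp [517.  -44.2  37.2] yawx 89.69 F [-2.7 -0.6  7.5] gap 0.236 tilt [-0.001  0.    -1.   ]
t19.65 tcp [520.2 -44.2  37.3] yawx 89.71 F [ 1.6 -0.7  2.3] gap 0.232 tilt [ 0.004 -0.    -1.   ]
```

View pics/w12.png

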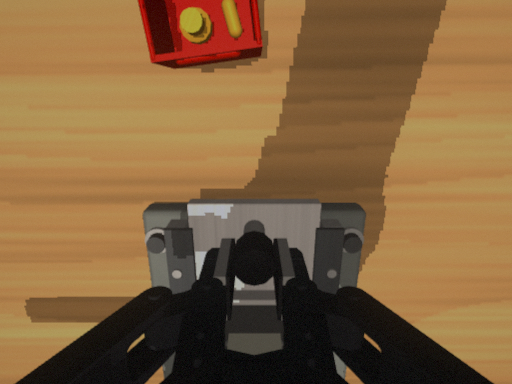

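Call:
drive_tool(increments=[[[0, 0, -0.2, 0, -1], [0, 0, -0.25, 0, -1], [0, 0, -0.25, 0, -1], [0, 0, -0.25, 0, -1], [0, 0, -0.2, 0, -1], [0, 0, -0.15, 0, -1], [0, 0, -0.1, 0, -1], [0, 0, 0, 0, -1]]])

```text
clock: 20.45
eef_pos: [588.4, -44.5, 37.3]
tool_rot: [0.502, 0.499, -0.498, -0.501]
wrist_force: [0.8, -0.2, 3.6]
finger_gap: 0.234
```

Call:
drive_tool(increments=[[[0, 0, -0.03, 0, -1], [0, 0, -0.03, 0, -1], [0, 0, -0.03, 0, -1], [0, 0, -0.03, 0, -1], [0, 0, -0.02, 0, -1], [0, 0, 0, 0, -1], [0, 0, 0, 0, -1], [0, 0, 0, 0, -1]]])

```text
clock: 21.25
eef_pos: [594.0, -44.5, 37.3]
tool_rot: [-0.501, -0.499, 0.499, 0.501]
wrist_force: [-1.2, -0.4, 6.7]
finger_gap: 0.236
```

Call:
drive_tool(increments=[[[0, 0, -0.02, 0, -1], [0, 0, -0.02, 0, -1], [0, 0, -0.02, 0, -1], [0, 0, -0.02, 0, -1], [0, 0, 0, 0, -1], [0, 0, 0, 0, -1], [0, 0, 0, 0, -1], [0, 0, 0, 0, -1]]])

```text
clock: 22.05
eef_pos: [594.8, -44.5, 37.2]
tool_rot: [-0.5, -0.497, 0.5, 0.503]
wrist_force: [-8.4, 0.4, 13.6]
finger_gap: 0.234
```

Call:
drive_tool(increments=[[[0, 0, 0.05, 0, -0.4], [0, 0, 0, 0, 0], [0, 0, 0, 0, 0.5], [0, 0, 0, 0, 1], [0, 0, 0, 0, 1], [0, 0, 0, 0, 1], [0, -0.2, 0, 0, 1], [0, -0.4, 0, 0, 1]]])

```text
clock: 22.85
eef_pos: [594.4, -44.5, 66.0]
tool_rot: [-0.5, -0.498, 0.5, 0.502]
wrist_force: [0.2, 0.0, 0.8]
finger_gap: 1.0
```

```bash
python3 - <<'E'
from h import *
s,Rm=st();print(np.round(s['joint_pos'],2))
c=shot('wrist','w13.png');s=shot('scene','s13.png');cv2.imwrite('pics/s13z.png',cv2.resize(s['color'][90:250,200:350],None,fx=5,fy=3.7,interpolation=cv2.INTER_CUBIC))
st()
E
```

```text
t22.85 tcp [594.4 -44.5  66. ] yawx 89.70 F [0.2 0.  0.8] gap 1.000 tilt [-0.003  0.    -1.   ]
[-0.05  0.5   0.07  1.86 -0.05  0.79  1.61]
t22.95 tcp [597.9 -44.7  69.6] yawx 89.69 F [-0.2 -0.4  0.3] gap 1.003 tilt [ 0.006 -0.    -1.   ]
```

View pics/s13z.png

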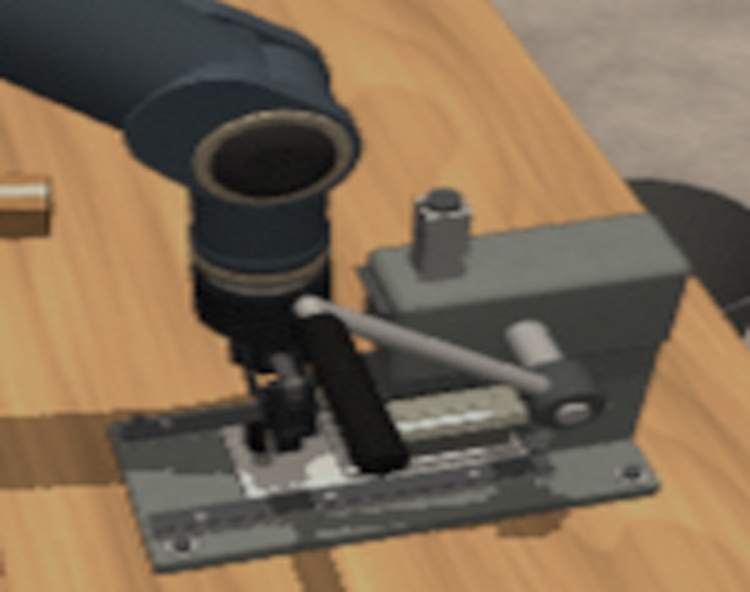

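View pics/w13.png

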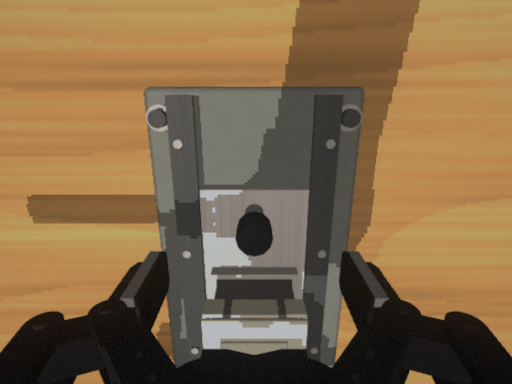

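Call:
drive_tool(increments=[[[0, -0.5, 0, 0, 1], [0, -0.7, 0, 0, 1], [0, -0.7, 0, 0, 1], [0, -0.8, 0, 0, 1], [0, -0.8, 0, 0, 1], [0, -0.8, 0, 0, 1], [0, -0.7, 0, 0, 1], [0, -0.5, 0, 0, 1]]])

```text
clock: 23.75
eef_pos: [596.1, -44.6, 344.6]
tool_rot: [0.502, 0.5, -0.498, -0.5]
wrist_force: [0.8, -0.1, -0.8]
finger_gap: 0.997
```

Call:
drive_tool(increments=[[[-0.3, 0, 0, 0, 1], [-0.5, 0, 0, 0, 1], [-0.6, 0, 0, 0, 1], [-0.6, 0, 0, 0, 1], [-0.6, 0, 0, 0, 1], [-0.5, 0, 0, 0, 1], [-0.2, 0, 0, 0, 1], [0, 0, 0, 1, 1]]])

```text
clock: 24.55
eef_pos: [593.8, -211.9, 340.5]
tool_rot: [-0.524, -0.474, 0.475, 0.524]
wrist_force: [0.4, 0.0, 0.8]
finger_gap: 1.001
```

Call:
drive_tool(increments=[[[0, 0, 0, 1, 1], [0, 0, 0, 1, 1], [0, 0, 0, 1, 1], [0, 0, 0, 1, 1], [0, 0, 0, 1, 1], [0, 0, 0, 1, 1], [0, 0, 0, 1, 1], [0, 0, 0, 1, 1]]])

```text
clock: 25.35
eef_pos: [594.6, -208.6, 340.7]
tool_rot: [-0.654, -0.268, 0.268, 0.655]
wrist_force: [0.8, 0.4, -0.4]
finger_gap: 1.002
```

Call:
drive_tool(increments=[[[0, 0, 0, 1, 1], [0, 0, 0, 1, 1], [0, 0, 0, 1, 1], [0, 0, 0, 1, 1], [0, 0, 0, 1, 1], [0, 0, 0, 1, 1], [0, 0, 0, 1, 1], [0, 0, 0, 1, 1]]])

```text
clock: 26.15
eef_pos: [594.6, -208.6, 340.7]
tool_rot: [-0.706, -0.028, 0.029, 0.707]
wrist_force: [-0.4, -0.6, -1.1]
finger_gap: 0.999
```

```bash
python3 - <<'E'
from h import *
s,Rm=st();print(np.round(s['joint_pos'],2))
c=shot('wrist','w14.png');t=shot('top','t14.png');s,Rm=st()
np.savez('w14.npz',K=c['K'],extrinsics=c['extrinsics'])
d=np.array([596.5,-209.2,278])-s['eef_pos']; print(d@Rm/50)
cv2.imwrite('pics/t14z.png',cv2.resize(t['color'][90:240,200:380],None,fx=4.4,fy=4,interpolation=cv2.INTER_CUBIC))
E
```

```text
t26.15 tcp [ 594.6 -208.6  340.7] yawx 4.56 F [-0.4 -0.6 -1.1] gap 0.999 tilt [-0.001  0.001 -1.   ]
[-0.05  0.33  0.43  1.48 -0.14  1.37  0.48]
t26.25 tcp [ 594.7 -208.6  340.8] yawx 4.77 F [ 0.7  0.9 -0.4] gap 0.995 tilt [-0.001  0.001 -1.   ]
[ 0.03732714  1.25631714 -0.01551455]
```

View pics/w14.png

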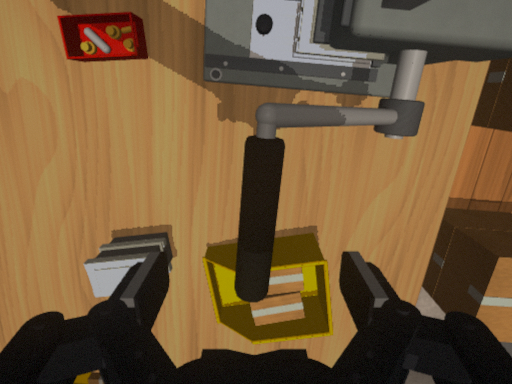

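View pics/t14z.png

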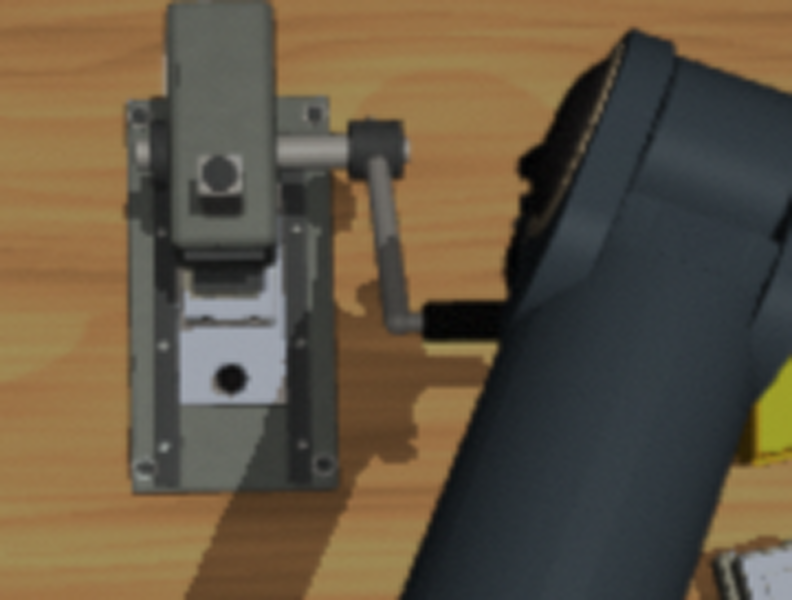

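```bash
python3 - <<'E'
from h import *
c=dict(np.load('w14.npz'))
for z in (310,320,330): print(z,[atz(c,p,z)[:2].round(1) for p in [(264.5,139),(253,296)]])
for m in manip.masks_of('lever_grip','wrist')[:2]: print(m['score'],m['xy'])
E
```

```text
310 [array([ 597.3, -155.6]), array([ 599.5, -277.7])]
320 [array([ 596.9, -154.1]), array([ 598.9, -270. ])]
330 [array([ 596.4, -152.6]), array([ 598.3, -262.2])]
0.85 [272.5, 143.1]
```

Call:
drive_tool(increments=[[[0.04, 0.1, 0, 1, 1], [0, 0.3, 0, 0, 1], [0, 0.3, 0, 0, 1], [0, 0.25, 0, 0, 1], [0, 0.15, 0, 0, 1], [0, 0.1, 0, 0, 1], [0, 0, 0, 0, 0.6], [0, 0, 0, 0, 0.3]]], newtons=60)

```text
clock: 27.1
eef_pos: [597.1, -209.5, 282.2]
tool_rot: [0.707, -0.001, 0.002, -0.707]
wrist_force: [0.1, 0.2, -0.7]
finger_gap: 0.694
```

```bash
python3 - <<'E'
from h import *
s,Rm=st()
c=shot('wrist','w15.png');t=shot('scene','s15.png');cv2.imwrite('pics/s15z.png',cv2.resize(t['color'][60:250,180:350],None,fx=4,fy=3,interpolation=cv2.INTER_CUBIC))
st()
E
```

```text
t27.10 tcp [ 597.1 -209.5  282.2] yawx -0.29 F [ 0.1  0.2 -0.7] gap 0.694 tilt [ 0.001 -0.    -1.   ]
t27.20 tcp [ 597.1 -209.6  282.4] yawx -0.30 F [ 0.1 -0.1  0.4] gap 0.653 tilt [ 0.001 -0.    -1.   ]
```

View pics/w15.png

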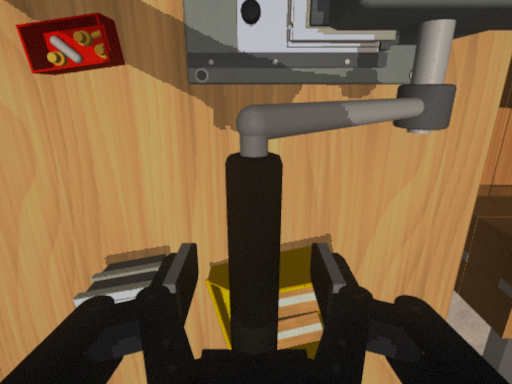

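View pics/s15z.png

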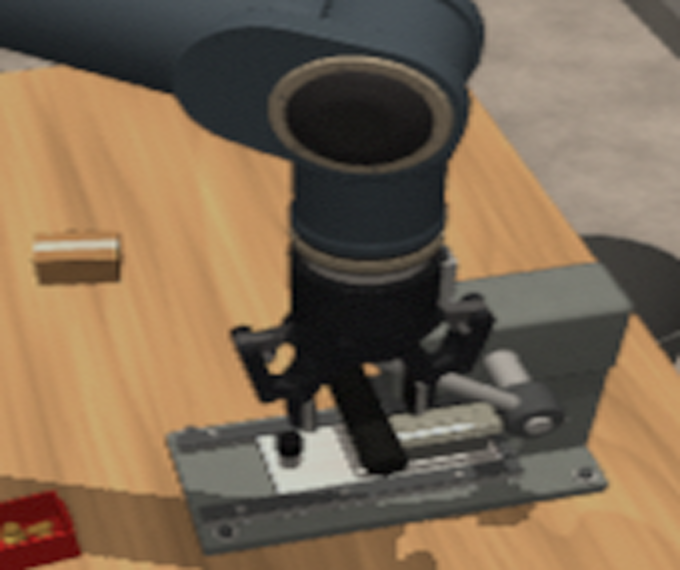

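Call:
drive_tool(increments=[[[0, 0, 0, 0, -0.2], [0, 0, 0, 0, -0.3], [0, 0, 0, 0, -0.4], [0, 0, 0, 0, -1], [0, 0, 0, 0, -1], [0, 0, 0, 0, -1], [0, 0, 0, 0, -1], [0, 0, 0, 0, -1]]], newtons=60)

```text
clock: 28.0
eef_pos: [597.0, -209.4, 282.1]
tool_rot: [0.707, -0.002, 0.002, -0.707]
wrist_force: [-0.3, 0.2, 3.7]
finger_gap: 0.274
```

```bash
cat >> h.py <<'E'
PIV=np.array([693.9-0+42.5,-44.7]) # refined below
def arc(th):
    a=0.75-th; return np.array([-190*np.cos(a),190*np.sin(a)])
E
python3 - <<'E'
from h import *
s,Rm=st(); print(s['ft_torque'])
prev=arc(0)
for th in np.arange(0,1.3,.05):
    p=arc(th)-arc(0); print('%.2f dx %.1f dz %.1f'%(th,*p))
E
```

```text
t28.00 tcp [ 597.  -209.4  282.1] yawx -0.29 F [-0.3  0.2  3.7] gap 0.274 tilt [ 0.001 -0.    -1.   ]
[ 0.0777461  -0.03346566 -0.00941732]
0.00 dx 0.0 dz 0.0
0.05 dx -6.3 dz -7.1
0.10 dx -12.2 dz -14.5
0.15 dx -17.8 dz -22.2
0.20 dx -23.0 dz -30.2
0.25 dx -27.7 dz -38.4
0.30 dx -32.1 dz -46.9
0.35 dx -36.0 dz -55.5
0.40 dx -39.5 dz -64.4
0.45 dx -42.5 dz -73.4
0.50 dx -45.1 dz -82.5
0.55 dx -47.2 dz -91.8
0.60 dx -48.8 dz -101.1
0.65 dx -50.0 dz -110.5
0.70 dx -50.7 dz -120.0
0.75 dx -51.0 dz -129.5
0.80 dx -50.7 dz -139.0
0.85 dx -50.0 dz -148.5
0.90 dx -48.8 dz -157.9
0.95 dx -47.2 dz -167.3
1.00 dx -45.1 dz -176.5
1.05 dx -42.5 dz -185.7
1.10 dx -39.5 dz -194.7
1.15 dx -36.0 dz -203.5
1.20 dx -32.1 dz -212.2
1.25 dx -27.7 dz -220.6
```

Call:
drive_tool(increments=[[[-0.126, 0.142, 0, 0, -1], [-0.118, 0.148, 0, 0, -1], [-0.112, 0.154, 0, 0, -1], [-0.104, 0.16, 0, 0, -1], [-0.094, 0.164, 0, 0, -1], [-0.088, 0.17, 0, 0, -1], [-0.078, 0.172, 0, 0, -1], [-0.07, 0.178, 0, 0, -1]]])

```text
clock: 28.8
eef_pos: [560.5, -209.3, 220.1]
tool_rot: [0.707, 0.001, 0.005, -0.707]
wrist_force: [2.8, 0.9, 8.1]
finger_gap: 0.27
```

```bash
python3 - <<'E'
from h import *
s,Rm=st(); print(s['ft_torque'])
c=shot('wrist','w16.png');t=shot('scene','s16.png');cv2.imwrite('pics/s16z.png',cv2.resize(t['color'][60:250,180:350],None,fx=4,fy=3,interpolation=cv2.INTER_CUBIC))
s,Rm=st(); print(s['ft_torque'])
E
```

```text
t28.80 tcp [ 560.5 -209.3  220.1] yawx -0.29 F [2.8 0.9 8.1] gap 0.270 tilt [ 0.009 -0.001 -1.   ]
[ 0.36757739 -0.86302758 -0.05249523]
t28.90 tcp [ 559.9 -209.4  218.7] yawx -0.29 F [ 3.9 -0.2  6.6] gap 0.273 tilt [ 0.007 -0.001 -1.   ]
[ 0.06463532 -0.8252849   0.00984686]
```

View pics/w16.png

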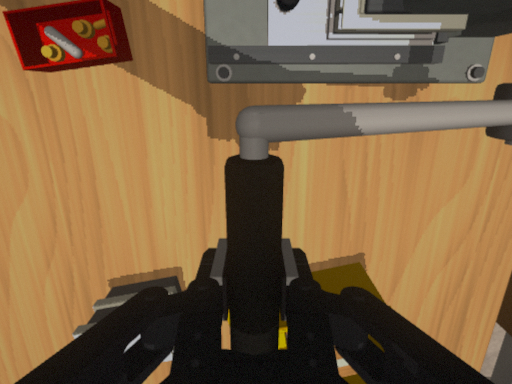

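View pics/s16z.png

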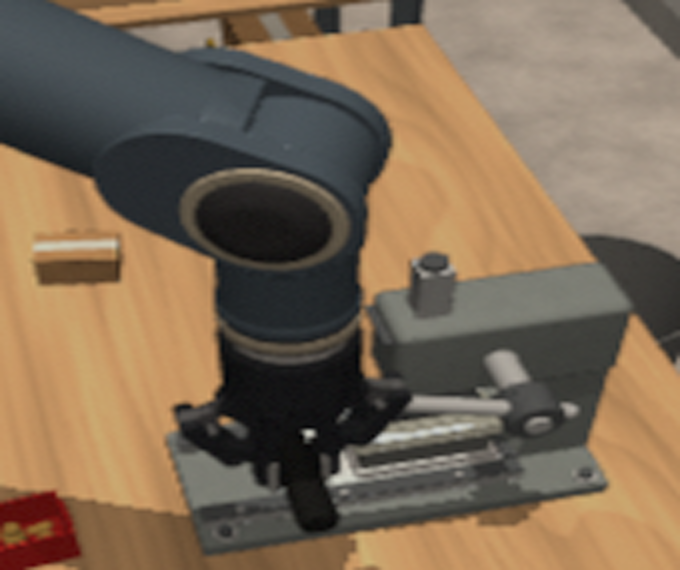

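Call:
drive_tool(increments=[[[-0.06, 0.18, 0, 0, -1], [-0.052, 0.182, 0, 0, -1], [-0.042, 0.186, 0, 0, -1], [-0.032, 0.186, 0, 0, -1], [-0.024, 0.188, 0, 0, -1], [0, 0, 0, 0, -1], [0, 0, 0, 0, -1], [0, 0, 0, 0, -1]]])

```text
clock: 29.7
eef_pos: [548.4, -209.3, 173.3]
tool_rot: [0.707, -0.0, 0.003, -0.707]
wrist_force: [-1.9, 1.6, 11.1]
finger_gap: 0.275
```

```bash
cat >> h.py <<'E'
def lev():
    s,Rm=st(); d=s['eef_pos'][[0,2]]-np.array([597.0,282.1])+arc(0)
    th=0.75-np.arctan2(d[1],-d[0]); a=0.75-th
    F=s['wrist_force']; print('th %.3f r %.1f Ftan %.1f Frad %.1f'%(th,np.hypot(*d),F[0]*np.sin(a)+F[2]*np.cos(a), -F[0]*np.cos(a)+F[2]*np.sin(a)),'tq',np.round(s['ft_torque'],2))
E
python3 -c "
from h import *
lev()"
```

```text
t29.70 tcp [ 548.4 -209.3  173.3] yawx -0.31 F [-1.9  1.6 11.1] gap 0.275 tilt [ 0.004 -0.    -1.   ]
th 0.640 r 188.8 Ftan 10.8 Frad 3.2 tq [ 0.32 -0.1   0.  ]
```

Call:
drive_tool(increments=[[[-0.006, 0.076, 0, 0, -1], [-0.004, 0.076, 0, 0, -1], [-0.004, 0.076, 0, 0, -1], [-0.004, 0.076, 0, 0, -1], [0, 0, 0, 0, -1], [0, 0, 0, 0, -1], [0, 0, 0, 0, -1], [0, 0, 0, 0, -1]]])

```text
clock: 30.5
eef_pos: [546.6, -209.2, 157.3]
tool_rot: [-0.707, 0.001, -0.003, 0.707]
wrist_force: [-0.8, 0.5, 9.0]
finger_gap: 0.273
```

```bash
python3 -c "
from h import *
lev()"
```

```text
t30.50 tcp [ 546.6 -209.2  157.3] yawx -0.31 F [-0.8  0.5  9. ] gap 0.273 tilt [ 0.002  0.    -1.   ]
th 0.725 r 189.5 Ftan 8.9 Frad 1.0 tq [0.25 0.16 0.03]
```

Call:
drive_tool(increments=[[[0, 0.05, 0, 0, -1], [0, 0.05, 0, 0, -1], [0, 0.05, 0, 0, -1], [0, 0.05, 0, 0, -1], [0, 0, 0, 0, -1], [0, 0, 0, 0, -1], [0, 0, 0, 0, -1], [0, 0, 0, 0, -1]]])

```text
clock: 31.3
eef_pos: [546.2, -209.3, 147.3]
tool_rot: [-0.707, 0.002, -0.002, 0.707]
wrist_force: [-2.0, 0.9, 10.2]
finger_gap: 0.27
```

```bash
python3 -c "
from h import *
lev()"
```

```text
t31.30 tcp [ 546.2 -209.3  147.3] yawx -0.32 F [-2.   0.9 10.2] gap 0.270 tilt [ 0.001  0.    -1.   ]
th 0.778 r 189.9 Ftan 10.3 Frad 1.7 tq [0.3  0.36 0.01]
```

Call:
drive_tool(increments=[[[0.002, 0.05, 0, 0, -1], [0.002, 0.05, 0, 0, -1], [0.002, 0.05, 0, 0, -1], [0.002, 0.05, 0, 0, -1], [0, 0, 0, 0, -1], [0, 0, 0, 0, -1], [0, 0, 0, 0, -1], [0, 0, 0, 0, -1]]])

```text
clock: 32.1
eef_pos: [546.2, -209.3, 138.1]
tool_rot: [-0.707, 0.002, -0.002, 0.707]
wrist_force: [-5.3, 2.0, 15.1]
finger_gap: 0.272
```

```bash
python3 -c "
from h import *
lev()"
```

```text
t32.10 tcp [ 546.2 -209.3  138.1] yawx -0.33 F [-5.3  2.  15.1] gap 0.272 tilt [ 0.001  0.001 -1.   ]
th 0.826 r 190.4 Ftan 15.5 Frad 4.1 tq [ 0.44  0.97 -0.02]
```

Call:
drive_tool(increments=[[[0, 0.03, 0, 0, -1], [0, 0.03, 0, 0, -1], [0, 0.03, 0, 0, -1], [0, 0.02, 0, 0, -1], [0, 0, 0, 0, -1], [0, 0, 0, 0, -1], [0, 0, 0, 0, -1], [0, 0, 0, 0, -1]]])

```text
clock: 32.9
eef_pos: [546.5, -209.3, 134.0]
tool_rot: [-0.707, 0.001, -0.003, 0.708]
wrist_force: [-8.0, 2.8, 23.6]
finger_gap: 0.272
```

```bash
python3 -c "
from h import *
lev()"
```

```text
t32.90 tcp [ 546.5 -209.3  134. ] yawx -0.35 F [-8.   2.8 23.6] gap 0.272 tilt [ 0.002  0.002 -1.   ]
th 0.848 r 190.5 Ftan 24.3 Frad 5.6 tq [ 0.81  1.14 -0.03]
```

```bash
python3 - <<'E'
from h import *
c=shot('wrist','w17.png');t=shot('scene','s17.png');cv2.imwrite('pics/s17z.png',cv2.resize(t['color'][110:250,210:340],None,fx=6,fy=4.2,interpolation=cv2.INTER_CUBIC))
lev()
E
```

```text
t33.00 tcp [ 546.5 -209.3  134. ] yawx -0.35 F [-8.1  4.7 22.7] gap 0.269 tilt [ 0.002  0.002 -1.   ]
th 0.848 r 190.5 Ftan 23.4 Frad 5.9 tq [0.79 1.09 0.02]
```

View pics/w17.png

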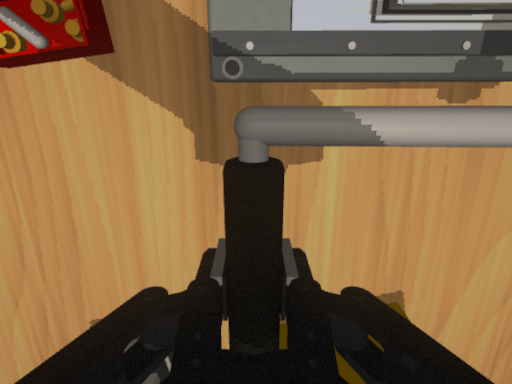

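View pics/s17z.png

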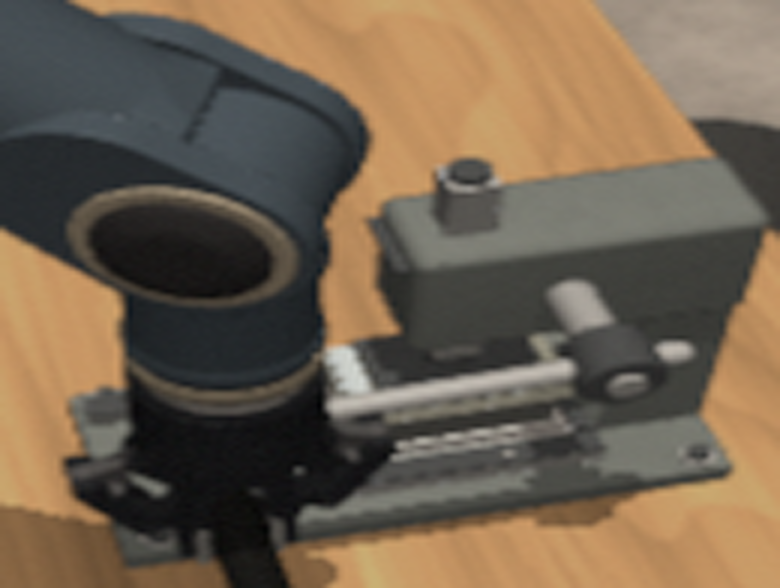

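```bash
python3 - <<'E'
from h import *
import math
t=manip.camera('scene')
y=-0.3*math.pi/180
def W(p): return np.array([693.9+p[0]*math.cos(y)-p[1]*math.sin(y),-44.4+p[0]*math.sin(y)+p[1]*math.cos(y),p[2]])
img=t['color']; x0,y0=255,180
a=cv2.resize(img[y0:y0+55,x0:x0+70],None,fx=11,fy=10,interpolation=cv2.INTER_CUBIC)
cv2.imwrite('pics/s18z.png',a)
for n,p in {'loose bot':(40,-31.5,72),'seat bot':(40,-31.5,64),'loose top':(40,-31.5,86),'seat top':(40,-31.5,78),'rim':(40,-31,42),'loose botB':(-20,-31.5,72),'seat botB':(-20,-31.5,64),'rimB':(-20,-31,42),'loose topB':(-20,-31.5,86),'seat topB':(-20,-31.5,78)}.items():
    q=proj(t,W(p)); print(n,q.round(1),((q-[x0,y0])*[11,10]).round(0))
lev()
E
```

```text
loose bot [299.9 204.3] [494. 243.]
seat bot [299.7 205.9] [491. 259.]
loose top [300.2 201.4] [498. 214.]
seat top [300.  203.1] [495. 231.]
rim [299.  210.2] [484. 302.]
loose botB [280.7 208.3] [282. 283.]
seat botB [280.5 209.9] [281. 299.]
rimB [280.2 214.1] [277. 341.]
loose topB [280.9 205.4] [284. 254.]
seat topB [280.7 207.1] [283. 271.]
t33.05 tcp [ 546.5 -209.2  133.9] yawx -0.35 F [-8.3  3.9 22.5] gap 0.271 tilt [ 0.002  0.002 -1.   ]
th 0.848 r 190.5 Ftan 23.3 Frad 6.1 tq [ 0.78  1.13 -0.05]
```

View pics/s18z.png

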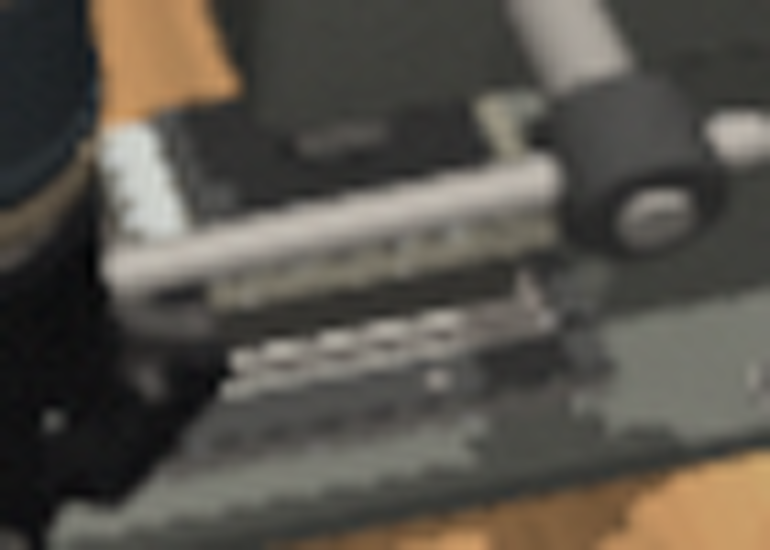

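```bash
python3 - <<'E'
from h import *
img=cv2.imread('pics/s13.png'); x0,y0=255,180
b=cv2.imread('pics/s17.png')
f=lambda i:cv2.resize(i[y0:y0+55,x0:x0+70],None,fx=11,fy=5.4,interpolation=cv2.INTER_CUBIC)
cv2.imwrite('pics/s19z.png',np.vstack([f(img),f(b)]))
for col in (285,288,291,294,297):
    print(col,'loose',[int(v) for v in img[200:220,col].mean(1)],'now',[int(v) for v in b[200:220,col].mean(1)])
E
```

```text
285 loose [139, 126, 125, 172, 196, 163, 117, 107, 81, 50, 50, 50, 50, 145, 150, 99, 126, 116, 77, 76] now [136, 182, 180, 154, 121, 92, 101, 115, 91, 54, 51, 52, 53, 149, 157, 103, 129, 120, 79, 80]
288 loose [138, 138, 159, 188, 160, 109, 112, 87, 52, 49, 49, 49, 104, 137, 119, 131, 128, 82, 78, 76] now [175, 181, 162, 132, 108, 108, 115, 106, 79, 52, 51, 52, 107, 141, 123, 135, 130, 85, 79, 79]
291 loose [138, 131, 172, 189, 148, 109, 103, 76, 50, 49, 50, 68, 141, 139, 114, 132, 108, 77, 77, 76] now [183, 172, 142, 113, 109, 115, 123, 99, 51, 52, 51, 68, 144, 145, 117, 136, 114, 78, 80, 79]
294 loose [124, 171, 198, 160, 110, 119, 95, 49, 50, 48, 49, 135, 149, 105, 136, 126, 84, 124, 118, 73] now [177, 150, 115, 90, 103, 114, 94, 61, 52, 51, 52, 139, 152, 108, 140, 131, 88, 128, 124, 74]
297 loose [136, 172, 163, 115, 111, 92, 59, 49, 49, 50, 71, 106, 107, 108, 106, 82, 76, 78, 77, 70] now [158, 129, 111, 119, 118, 101, 70, 53, 52, 50, 73, 109, 110, 111, 109, 85, 79, 78, 80, 73]
```

View pics/s19z.png

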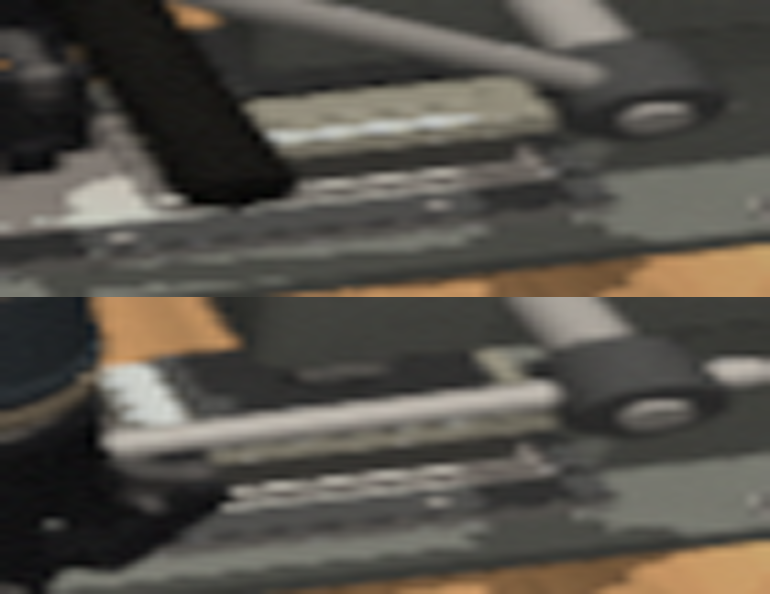

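Call:
drive_tool(increments=[[[0, 0.02, 0, 0, -1], [0, 0.02, 0, 0, -1], [0.005, 0.02, 0, 0, -1], [0, 0, 0, 0, -1], [0, 0, 0, 0, -1], [0, 0, 0, 0, -1], [0, 0, 0, 0, -1], [0, 0, 0, 0, -1]]])

```text
clock: 33.85
eef_pos: [546.7, -209.2, 131.7]
tool_rot: [-0.706, 0.001, -0.003, 0.708]
wrist_force: [-11.6, 5.6, 27.5]
finger_gap: 0.269
```

```bash
python3 -c "
from h import *
lev()"
```

```text
t33.85 tcp [ 546.7 -209.2  131.7] yawx -0.36 F [-11.6   5.6  27.5] gap 0.269 tilt [ 0.002  0.002 -1.   ]
th 0.860 r 190.5 Ftan 28.6 Frad 8.5 tq [ 0.95  1.31 -0.03]
```

```bash
python3 - <<'E'
from h import *
a=cv2.imread('pics/w8.png'); cv2.imwrite('pics/a1.png',cv2.resize(a[180:330,0:200],None,fx=4,fy=4,interpolation=cv2.INTER_CUBIC))
a=cv2.imread('pics/s10.png'); cv2.imwrite('pics/a2.png',cv2.resize(a[130:230,250:350],None,fx=7,fy=6,interpolation=cv2.INTER_CUBIC))
E
```

```text
(no output)
```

View pics/a1.png

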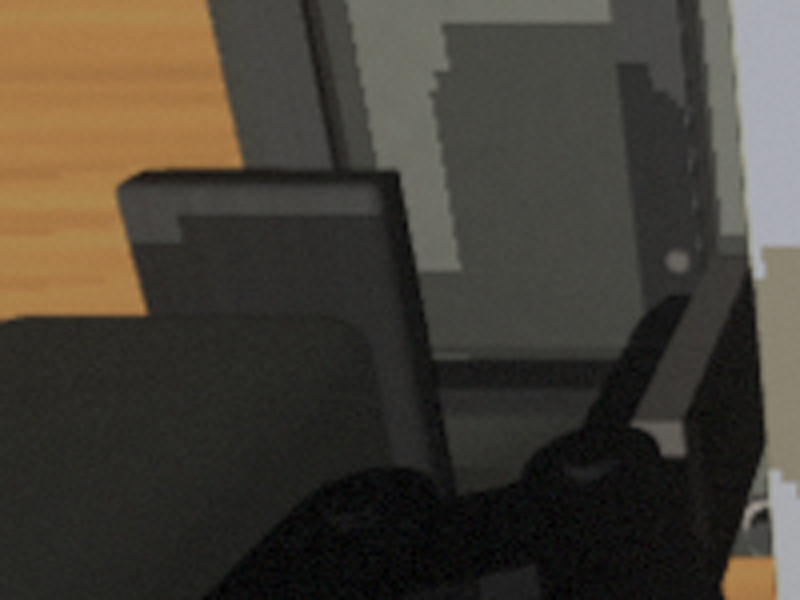

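View pics/a2.png

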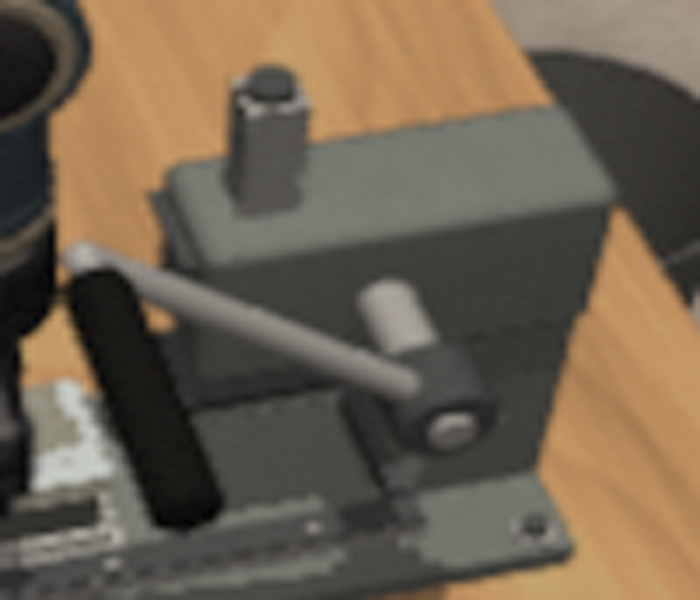

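```bash
python3 - <<'E'
from h import *
c=dict(np.load('w8.npz'))
g=lambda p:(p[0]/4-.4,p[1]/4+180-.4)
for nm,p in {'botL':(400,173),'topL':(381,186),'botR?':(138,173),'topR':(119,187)}.items():
    for z in (100,104,108,112,116,120,124): print(nm,z,atz(c,g(p),z).round(1)[:2],end=' ')
    print()
E
```

```text
botL 100 [660.8 -30.8] botL 104 [658.9 -28.5] botL 108 [657.1 -26.3] botL 112 [655.2 -24.1] botL 116 [653.4 -21.8] botL 120 [651.6 -19.6] botL 124 [649.7 -17.3] 
topL 100 [663.6 -35.1] topL 104 [661.7 -32.8] topL 108 [659.8 -30.5] topL 112 [657.9 -28.1] topL 116 [656.1 -25.8] topL 120 [654.2 -23.5] topL 124 [652.3 -21.2] 
botR? 100 [660.6 -83.5] botR? 104 [658.8 -80.3] botR? 108 [656.9 -77.1] botR? 112 [655.1 -73.9] botR? 116 [653.3 -70.7] botR? 120 [651.4 -67.5] botR? 124 [649.6 -64.3] 
topR 100 [663.7 -88.1] topR 104 [661.8 -84.8] topR 108 [659.9 -81.5] topR 112 [658.  -78.2] topR 116 [656.1 -75. ] topR 120 [654.2 -71.7] topR 124 [652.3 -68.4]
```

```bash
python3 - <<'E'
import cv2,numpy as np
for f in ['w15','w16','w17']:
    g=cv2.imread(f'pics/{f}.png').mean(2)
    for r in (170,190,210,230):
        row=g[r,190:330]; d=np.where(row<45)[0]+190
        # contiguous run around 254
        l=254
        while g[r,l]<45:l-=1
        h=254
        while g[r,h]<45:h+=1
        # subpixel
        sl=l+ (g[r,l]-45)/(g[r,l]-g[r,l+1]); sh=h-(g[r,h]-45)/(g[r,h]-g[r,h-1])
        print(f,r,round(sl,1),round(sh,1),round(sh-sl,1),end=' | ')
    print([ (r,int(g[r,254])) for r in range(148,164,2)])
E
```

```text
w15 170 225.7 281.3 55.7 | w15 190 226.4 281.0 54.6 | w15 210 227.1 280.2 53.2 | w15 230 227.6 279.6 52.0 | [(148, 108), (150, 106), (152, 107), (154, 109), (156, 99), (158, 21), (160, 28), (162, 26)]
w16 170 224.8 283.1 58.3 | w16 190 225.7 282.2 56.6 | w16 210 226.1 281.5 55.3 | w16 230 226.8 281.0 54.3 | [(148, 105), (150, 103), (152, 105), (154, 104), (156, 104), (158, 103), (160, 34), (162, 23)]
w17 170 223.4 283.5 60.2 | w17 190 223.8 283.1 59.3 | w17 210 224.6 282.2 57.6 | w17 230 225.3 281.6 56.3 | [(148, 101), (150, 103), (152, 101), (154, 99), (156, 101), (158, 101), (160, 100), (162, 81)]
```

```bash
python3 - <<'E'
from h import *
A=lambda f,x0,y0,w,h,fx,fy: cv2.resize(cv2.imread('pics/'+f)[y0:y0+h,x0:x0+w],None,fx=fx,fy=fy,interpolation=cv2.INTER_CUBIC)
cv2.imwrite('pics/b1.png',A('s11.png',225,185,55,50,14,11.8))
cv2.imwrite('pics/b2.png',A('s16.png',255,170,70,55,11,10.5))
E
```

```text
(no output)
```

View pics/b1.png

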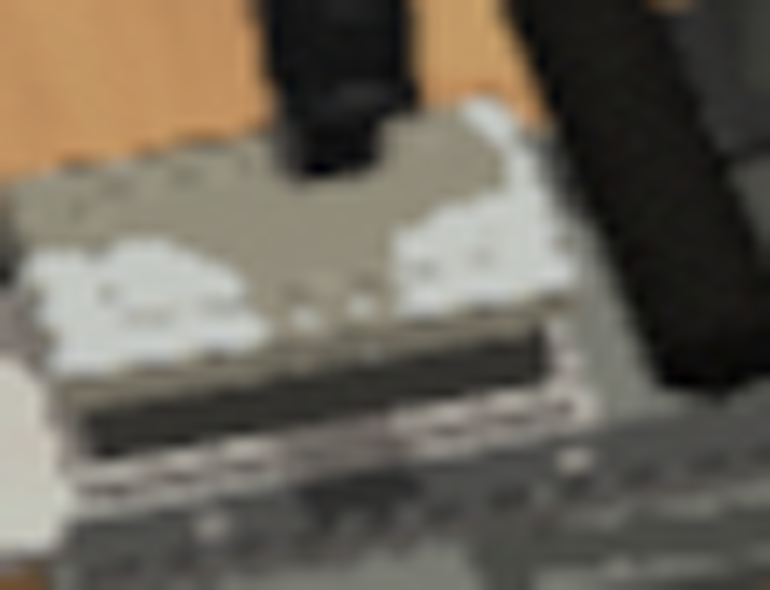

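View pics/b2.png

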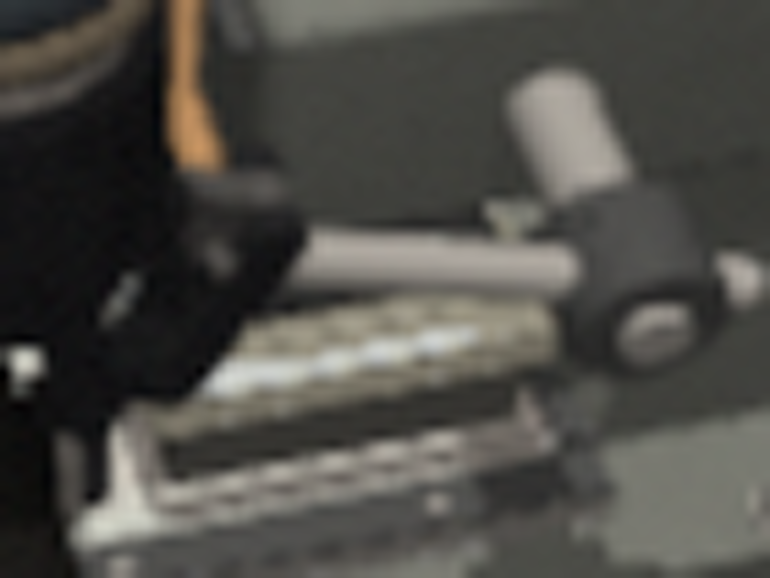

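Call:
drive_tool(increments=[[[0, 0.02, 0, 0, -1], [0, 0.02, 0, 0, -1], [0, 0, 0, 0, -1], [0, 0, 0, 0, -1], [0, 0, 0, 0, -1], [0, 0, 0, 0, -1], [0, 0, 0, 0, -1], [0, 0, 0, 0, -1]]])

```text
clock: 34.65
eef_pos: [546.8, -209.2, 127.0]
tool_rot: [-0.707, 0.002, -0.002, 0.707]
wrist_force: [-3.3, 2.1, 11.0]
finger_gap: 0.271
```

```bash
python3 - <<'E'
from h import *
lev()
t=shot('scene','s20.png'); print((3.0))
img=cv2.imread('pics/s13.png')
b=t['color']
for col in (285,288,291,294,297):
    print(col,'loose',[int(v) for v in img[203:214,col].mean(1)],'now',[int(v) for v in b[203:214,col].mean(1)])
E
```

```text
t34.65 tcp [ 546.8 -209.2  127. ] yawx -0.33 F [-3.3  2.1 11. ] gap 0.271 tilt [ 0.001  0.001 -1.   ]
th 0.885 r 191.0 Ftan 11.4 Frad 1.8 tq [ 0.33  0.36 -0.07]
3.0
285 loose [172, 196, 163, 117, 107, 81, 50, 50, 50, 50, 145] now [173, 143, 114, 114, 119, 122, 99, 50, 51, 51, 148]
288 loose [188, 160, 109, 112, 87, 52, 49, 49, 49, 104, 137] now [148, 114, 95, 107, 113, 89, 54, 51, 52, 106, 141]
291 loose [189, 148, 109, 103, 76, 50, 49, 50, 68, 141, 139] now [122, 104, 113, 115, 98, 67, 51, 52, 68, 143, 144]
294 loose [160, 110, 119, 95, 49, 50, 48, 49, 135, 149, 105] now [120, 120, 113, 105, 77, 52, 51, 50, 139, 152, 109]
297 loose [115, 111, 92, 59, 49, 49, 50, 71, 106, 107, 108] now [111, 106, 109, 84, 51, 52, 50, 73, 109, 110, 111]
```

Call:
drive_tool(increments=[[[0, 0.03, 0, 0, -1], [0.003, 0.03, 0, 0, -1], [0.003, 0.03, 0, 0, -1], [0.003, 0.03, 0, 0, -1], [0, 0, 0, 0, -1], [0, 0, 0, 0, -1], [0, 0, 0, 0, -1], [0, 0, 0, 0, -1]]])

```text
clock: 35.5
eef_pos: [547.4, -209.3, 121.6]
tool_rot: [-0.707, 0.001, -0.003, 0.707]
wrist_force: [-5.4, 2.7, 14.9]
finger_gap: 0.268
```

```bash
python3 -c "
from h import *
lev()"
```

```text
t35.50 tcp [ 547.4 -209.3  121.6] yawx -0.35 F [-5.4  2.7 14.9] gap 0.268 tilt [ 0.002  0.001 -1.   ]
th 0.913 r 191.1 Ftan 15.6 Frad 2.9 tq [ 0.53  0.16 -0.03]
```

Call:
drive_tool(increments=[[[0, 0.02, 0, 0, -1], [0.003, 0.03, 0, 0, -1], [0.003, 0.03, 0, 0, -1], [0, 0, 0, 0, -1], [0, 0, 0, 0, -1], [0, 0, 0, 0, -1], [0, 0, 0, 0, -1], [0, 0, 0, 0, -1]]])

```text
clock: 36.3
eef_pos: [547.8, -209.3, 116.8]
tool_rot: [-0.707, 0.001, -0.002, 0.707]
wrist_force: [-2.5, 1.6, 10.5]
finger_gap: 0.271
```

```bash
python3 - <<'E'
from h import *
lev()
t=shot('scene','s21.png')
img=cv2.imread('pics/s13.png')
b=t['color']
for col in (285,288,291,294,297):
    print(col,'loose',[int(v) for v in img[203:214,col].mean(1)],'now',[int(v) for v in b[203:214,col].mean(1)])
E
```

```text
t36.30 tcp [ 547.8 -209.3  116.8] yawx -0.32 F [-2.5  1.6 10.5] gap 0.271 tilt [ 0.002  0.    -1.   ]
th 0.938 r 191.6 Ftan 10.8 Frad 0.5 tq [0.34 0.3  0.03]
285 loose [172, 196, 163, 117, 107, 81, 50, 50, 50, 50, 145] now [184, 171, 138, 108, 104, 114, 98, 69, 51, 50, 149]
288 loose [188, 160, 109, 112, 87, 52, 49, 49, 49, 104, 137] now [174, 142, 113, 117, 124, 115, 90, 52, 51, 107, 141]
291 loose [189, 148, 109, 103, 76, 50, 49, 50, 68, 141, 139] now [147, 111, 93, 106, 115, 90, 56, 51, 69, 144, 144]
294 loose [160, 110, 119, 95, 49, 50, 48, 49, 135, 149, 105] now [114, 120, 129, 114, 105, 76, 50, 51, 139, 152, 109]
297 loose [115, 111, 92, 59, 49, 49, 50, 71, 106, 107, 108] now [114, 120, 111, 114, 92, 50, 50, 72, 108, 111, 111]
```

Call:
drive_tool(increments=[[[0.002, 0.02, 0, 0, -1], [0.004, 0.03, 0, 0, -1], [0.004, 0.03, 0, 0, -1], [0, 0, 0, 0, -1], [0, 0, 0, 0, -1], [0, 0, 0, 0, -1], [0, 0, 0, 0, -1], [0, 0, 0, 0, -1]]])

```text
clock: 37.15
eef_pos: [548.3, -209.3, 113.3]
tool_rot: [-0.707, 0.001, -0.003, 0.707]
wrist_force: [-4.7, 1.4, 12.2]
finger_gap: 0.275
```

```bash
python3 -c "
from h import *
lev()"
```

```text
t37.15 tcp [ 548.3 -209.3  113.3] yawx -0.33 F [-4.7  1.4 12.2] gap 0.275 tilt [ 0.002  0.001 -1.   ]
th 0.956 r 191.7 Ftan 12.9 Frad 2.1 tq [ 0.48  0.21 -0.05]
```

Call:
drive_tool(increments=[[[0.004, 0.03, 0, 0, -1], [0.004, 0.03, 0, 0, -1], [0.004, 0.03, 0, 0, -1], [0, 0, 0, 0, -1], [0, 0, 0, 0, -1], [0, 0, 0, 0, -1], [0, 0, 0, 0, -1], [0, 0, 0, 0, -1]]])

```text
clock: 37.95
eef_pos: [549.0, -209.3, 108.2]
tool_rot: [-0.707, 0.001, -0.002, 0.707]
wrist_force: [-0.6, 1.3, 9.4]
finger_gap: 0.272
```

```bash
python3 -c "
from h import *
lev()"
```

```text
t37.95 tcp [ 549.  -209.3  108.2] yawx -0.31 F [-0.6  1.3  9.4] gap 0.272 tilt [ 0.002  0.    -1.   ]
th 0.983 r 192.2 Ftan 9.3 Frad -1.6 tq [ 0.27  0.35 -0.04]
```

Call:
drive_tool(increments=[[[0.004, 0.03, 0, 0, -1], [0.004, 0.03, 0, 0, -1], [0.005, 0.03, 0, 0, -1], [0, 0, 0, 0, -1], [0, 0, 0, 0, -1], [0, 0, 0, 0, -1], [0, 0, 0, 0, -1], [0, 0, 0, 0, -1]]])

```text
clock: 38.75
eef_pos: [549.8, -209.3, 104.2]
tool_rot: [-0.707, 0.001, -0.003, 0.707]
wrist_force: [-2.0, 2.3, 12.1]
finger_gap: 0.272
```

```bash
python3 - <<'E'
from h import *
lev()
t=shot('scene','s22.png')
b=t['color']
for col in (285,288,291,294,297):
    print(col,'now',[int(v) for v in b[203:214,col].mean(1)])
E
```

```text
t38.75 tcp [ 549.8 -209.3  104.2] yawx -0.32 F [-2.   2.3 12.1] gap 0.272 tilt [ 0.002  0.    -1.   ]
th 1.004 r 192.4 Ftan 12.2 Frad -1.1 tq [ 0.34  0.17 -0.03]
285 now [167, 182, 172, 141, 109, 103, 100, 68, 50, 52, 149]
288 now [181, 173, 142, 110, 103, 115, 91, 50, 51, 106, 142]
291 now [172, 143, 107, 101, 114, 90, 55, 51, 68, 144, 144]
294 now [143, 111, 104, 114, 104, 77, 51, 51, 138, 152, 107]
297 now [113, 105, 111, 114, 91, 50, 50, 74, 110, 109, 110]
```

Call:
drive_tool(increments=[[[0.004, 0.02, 0, 0, -1], [0.004, 0.02, 0, 0, -1], [0.005, 0.03, 0, 0, -1], [0, 0, 0, 0, -1], [0, 0, 0, 0, -1], [0, 0, 0, 0, -1], [0, 0, 0, 0, -1], [0, 0, 0, 0, -1]]])

```text
clock: 39.6
eef_pos: [550.6, -209.3, 101.1]
tool_rot: [-0.707, 0.001, -0.003, 0.707]
wrist_force: [-3.8, 1.6, 14.9]
finger_gap: 0.275
```

```bash
python3 -c "
from h import *
lev()"
```

```text
t39.60 tcp [ 550.6 -209.3  101.1] yawx -0.34 F [-3.8  1.6 14.9] gap 0.275 tilt [ 0.003  0.001 -1.   ]
th 1.021 r 192.5 Ftan 15.4 Frad -0.3 tq [0.54 0.03 0.03]
```

Call:
drive_tool(increments=[[[0.004, 0.02, 0, 0, -1], [0.004, 0.02, 0, 0, -1], [0.004, 0.02, 0, 0, -1], [0, 0, 0, 0, -1], [0, 0, 0, 0, -1], [0, 0, 0, 0, -1], [0, 0, 0, 0, -1], [0, 0, 0, 0, -1]]])

```text
clock: 40.4
eef_pos: [551.1, -209.3, 97.3]
tool_rot: [-0.707, 0.001, -0.003, 0.707]
wrist_force: [-0.0, 0.8, 9.5]
finger_gap: 0.269
```

```bash
python3 -c "
from h import *
lev()"
```

```text
t40.40 tcp [ 551.1 -209.3   97.3] yawx -0.31 F [-0.   0.8  9.5] gap 0.269 tilt [ 0.002  0.    -1.   ]
th 1.040 r 193.0 Ftan 9.1 Frad -2.7 tq [ 0.23  0.24 -0.01]
```

```bash
python3 - <<'E'
from h import *
c=shot('wrist','w23.png'); g=c['color'].mean(2)
for r in (190,210,230):
    l=254
    while g[r,l]<45:l-=1
    h=254
    while g[r,h]<45:h+=1
    sl=l+(g[r,l]-45)/(g[r,l]-g[r,l+1]); sh=h-(g[r,h]-45)/(g[r,h]-g[r,h-1])
    print(r,round(sh-sl,1))
t=shot('scene','s23.png');cv2.imwrite('pics/s23z.png',cv2.resize(t['color'][130:240,215:345],None,fx=6,fy=5.3,interpolation=cv2.INTER_CUBIC))
lev()
E
```

```text
190 60.0
210 58.9
230 57.4
t40.50 tcp [ 551.1 -209.3   97.3] yawx -0.30 F [-1.4  0.8 10. ] gap 0.268 tilt [ 0.002  0.    -1.   ]
th 1.040 r 193.0 Ftan 10.0 Frad -1.5 tq [ 0.24  0.3  -0.  ]
```

View pics/w23.png

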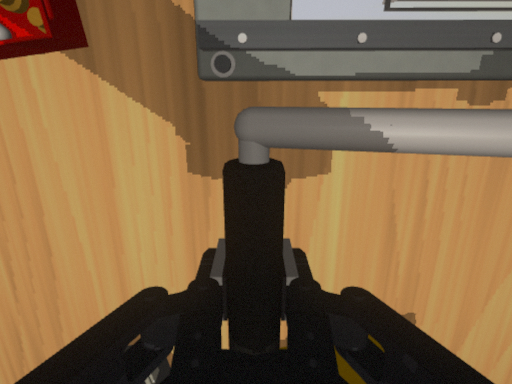

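View pics/s23z.png

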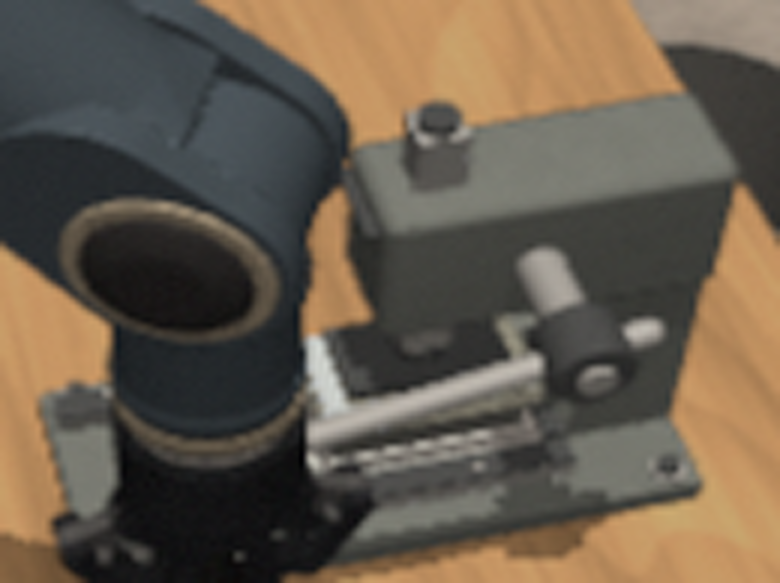

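Call:
drive_tool(increments=[[[0.004, 0.02, 0, 0, -1], [0.004, 0.02, 0, 0, -1], [0.006, 0.03, 0, 0, -1], [0, 0, 0, 0, -1], [0, 0, 0, 0, -1], [0, 0, 0, 0, -1], [0, 0, 0, 0, -1], [0, 0, 0, 0, -1]]])

```text
clock: 41.3
eef_pos: [552.0, -209.3, 94.2]
tool_rot: [-0.707, 0.001, -0.003, 0.707]
wrist_force: [-1.9, 0.9, 11.6]
finger_gap: 0.274
```

```bash
python3 -c "
from h import *
lev()"
```

```text
t41.30 tcp [ 552.  -209.3   94.2] yawx -0.31 F [-1.9  0.9 11.6] gap 0.274 tilt [ 0.003  0.    -1.   ]
th 1.057 r 193.1 Ftan 11.6 Frad -1.7 tq [ 0.38  0.2  -0.01]
```

Call:
drive_tool(increments=[[[0.005, 0.02, 0, 0, -1], [0.005, 0.02, 0, 0, -1], [0.006, 0.03, 0, 0, -1], [0, 0, 0, 0, -1], [0, 0, 0, 0, -1], [0, 0, 0, 0, -1], [0, 0, 0, 0, -1], [0, 0, 0, 0, -1]]])

```text
clock: 42.1
eef_pos: [552.8, -209.3, 91.2]
tool_rot: [-0.707, 0.001, -0.003, 0.707]
wrist_force: [-4.6, 2.6, 15.0]
finger_gap: 0.273
```

```bash
python3 -c "
from h import *
lev()"
```

```text
t42.10 tcp [ 552.8 -209.3   91.2] yawx -0.33 F [-4.6  2.6 15. ] gap 0.273 tilt [ 0.003  0.001 -1.   ]
th 1.073 r 193.3 Ftan 15.6 Frad -0.4 tq [ 0.46  0.08 -0.02]
```

Call:
drive_tool(increments=[[[0.005, 0.02, 0, 0, -1], [0.005, 0.02, 0, 0, -1], [0.005, 0.02, 0, 0, -1], [0, 0, 0, 0, -1], [0, 0, 0, 0, -1], [0, 0, 0, 0, -1], [0, 0, 0, 0, -1], [0, 0, 0, 0, -1]]])

```text
clock: 42.9
eef_pos: [553.3, -209.3, 89.4]
tool_rot: [-0.707, 0.001, -0.003, 0.708]
wrist_force: [-8.7, 3.8, 22.7]
finger_gap: 0.273
```

```bash
python3 -c "
from h import *
lev()"
```

```text
t42.90 tcp [ 553.3 -209.3   89.4] yawx -0.35 F [-8.7  3.8 22.7] gap 0.273 tilt [ 0.003  0.001 -1.   ]
th 1.083 r 193.3 Ftan 24.3 Frad 0.8 tq [0.82 0.64 0.06]
```

```bash
python3 - <<'E'
from h import *
t=shot('scene','s24.png')
b=t['color']; im=cv2.imread('pics/s13.png')
for col in (285,288,291,294,297):
    print(col,'loose',[int(v) for v in im[203:214,col].mean(1)],'now',[int(v) for v in b[203:214,col].mean(1)])
lev()
E
```

```text
285 loose [172, 196, 163, 117, 107, 81, 50, 50, 50, 50, 145] now [101, 152, 175, 174, 152, 117, 84, 63, 50, 51, 148]
288 loose [188, 160, 109, 112, 87, 52, 49, 49, 49, 104, 137] now [153, 176, 172, 146, 111, 90, 74, 51, 51, 106, 141]
291 loose [189, 148, 109, 103, 76, 50, 49, 50, 68, 141, 139] now [177, 169, 143, 109, 104, 91, 56, 51, 67, 144, 143]
294 loose [160, 110, 119, 95, 49, 50, 48, 49, 135, 149, 105] now [166, 139, 107, 102, 105, 79, 50, 50, 139, 152, 108]
297 loose [115, 111, 92, 59, 49, 49, 50, 71, 106, 107, 108] now [134, 100, 96, 108, 84, 51, 52, 71, 109, 109, 110]
t42.95 tcp [ 553.3 -209.3   89.4] yawx -0.35 F [-9.3  3.  22.2] gap 0.270 tilt [ 0.003  0.001 -1.   ]
th 1.083 r 193.3 Ftan 24.0 Frad 1.5 tq [ 0.8   0.61 -0.05]
```

Call:
drive_tool(increments=[[[-0.02, -0.1, 0, 0, -1], [-0.03, -0.15, 0, 0, -1], [-0.026, -0.18, 0, 0, -1], [-0.018, -0.18, 0, 0, -1], [-0.01, -0.18, 0, 0, -1], [-0.002, -0.18, 0, 0, -1], [0.008, -0.18, 0, 0, -1], [0.014, -0.15, 0, 0, -1]]])

```text
clock: 43.75
eef_pos: [546.0, -209.2, 150.9]
tool_rot: [-0.707, 0.004, -0.0, 0.707]
wrist_force: [-1.9, -0.2, 1.0]
finger_gap: 0.274
```

```bash
cat >> h.py <<'E'
def gripw(fn):
    c=shot('wrist',fn); g=c['color'].mean(2); o=[]
    for r in (190,210,230):
        l=h=254
        while g[r,l]<45:l-=1
        while g[r,h]<45:h+=1
        o.append(h-l-(g[r,h]-45)/(g[r,h]-g[r,h-1])-(g[r,l]-45)/(g[r,l]-g[r,l+1]))
    b=np.array([54.6,53.2,52.0]); sl=127.7*(1-(b/np.array(o)).mean()); s=manip.observe()
    z=s['eef_pos'][2]+37.4+sl
    print('w',np.round(o,1),'slip %.1f'%sl,'grip z %.1f theta %.3f'%(z,0.75-np.arcsin((z-190)/190)))
E
python3 - <<'E'
from h import *
lev(); gripw('w25.png')
E
```

```text
t43.75 tcp [ 546.  -209.2  150.9] yawx -0.33 F [-1.9 -0.2  1. ] gap 0.274 tilt [-0.005  0.001 -1.   ]
th 0.759 r 190.0 Ftan 1.1 Frad 1.9 tq [-0.21  2.    0.01]
w [59.5 58.3 56.7] slip 10.8 grip z 200.2 theta 0.696
```

Call:
drive_tool(increments=[[[0.014, -0.18, 0, 0, -1], [0.024, -0.185, 0, 0, -1], [0.032, -0.185, 0, 0, -1], [0.042, -0.185, 0, 0, -1], [0.052, -0.18, 0, 0, -1], [0.06, -0.18, 0, 0, -1], [0.07, -0.175, 0, 0, -1], [0.078, -0.17, 0, 0, -1]]])

```text
clock: 44.6
eef_pos: [562.1, -209.2, 222.6]
tool_rot: [-0.706, 0.006, 0.002, 0.708]
wrist_force: [-15.0, 2.3, 9.5]
finger_gap: 0.267
```

```bash
python3 - <<'E'
from h import *
lev(); gripw('w26.png'); lev()
E
```

```text
t44.60 tcp [ 562.1 -209.2  222.6] yawx -0.37 F [-15.    2.3   9.5] gap 0.267 tilt [-0.011  0.002 -1.   ]
th 0.367 r 187.5 Ftan 3.2 Frad 17.5 tq [0.46 3.42 0.07]
w [57.8 56.9 55.5] slip 7.8 grip z 269.4 theta 0.319
t44.65 tcp [ 562.9 -209.2  224.2] yawx -0.36 F [-14.5   3.6  10.4] gap 0.269 tilt [-0.009  0.003 -1.   ]
th 0.358 r 187.4 Ftan 4.1 Frad 17.3 tq [0.45 3.79 0.02]
```

Call:
drive_tool(increments=[[[0, -0.1, 0, 0, -1], [0.04, -0.14, 0, 0, -1], [0.08, -0.14, 0, 0, -1], [0.09, -0.14, 0, 0, -1], [0.1, -0.14, 0, 0, -1], [0.1, -0.12, 0, 0, -1], [0, 0, 0, 0, -1], [0, 0, 0, 0, -1]]])

```text
clock: 45.45
eef_pos: [585.6, -209.4, 264.4]
tool_rot: [-0.707, 0.003, -0.001, 0.708]
wrist_force: [-13.1, 2.4, 14.6]
finger_gap: 0.271
```

```bash
python3 - <<'E'
from h import *
lev(); gripw('w27.png'); lev()
E
```

```text
t45.45 tcp [ 585.6 -209.4  264.4] yawx -0.34 F [-13.1   2.4  14.6] gap 0.271 tilt [-0.003  0.002 -1.   ]
th 0.111 r 187.4 Ftan 3.9 Frad 19.2 tq [0.58 3.05 0.06]
w [55.8 54.1 53.3] slip 2.6 grip z 304.3 theta 0.104
t45.50 tcp [ 585.6 -209.4  264.4] yawx -0.34 F [-12.4   2.6  13.1] gap 0.272 tilt [-0.003  0.002 -1.   ]
th 0.111 r 187.4 Ftan 3.1 Frad 17.8 tq [0.52 2.96 0.05]
```

Call:
drive_tool(increments=[[[0.03, -0.06, 0, 0, -1], [0.04, -0.07, 0, 0, -1], [0.04, -0.07, 0, 0, -1], [0.04, -0.06, 0, 0, -1], [0.02, -0.03, 0, 0, -1], [0, 0, 0, 0, -1], [0, 0, 0, 0, -1], [0, 0, 0, 0, -1]]])

```text
clock: 46.3
eef_pos: [596.0, -209.4, 277.6]
tool_rot: [-0.707, 0.002, -0.002, 0.707]
wrist_force: [-5.2, 0.9, 6.8]
finger_gap: 0.267
```

```bash
python3 - <<'E'
from h import *
lev(); gripw('w28.png'); lev()
E
```

```text
t46.30 tcp [ 596.  -209.4  277.6] yawx -0.30 F [-5.2  0.9  6.8] gap 0.267 tilt [ 0.  0. -1.]
th 0.021 r 187.8 Ftan 1.7 Frad 8.4 tq [0.14 1.84 0.03]
w [55.8 54.6 53.3] slip 3.1 grip z 318.2 theta 0.009
t46.35 tcp [ 595.9 -209.4  277.7] yawx -0.30 F [-6.   1.   7.1] gap 0.276 tilt [ 0.  0. -1.]
th 0.021 r 187.8 Ftan 1.3 Frad 9.2 tq [0.12 1.84 0.05]
```

Call:
drive_tool(increments=[[[0, -0.03, 0, 0, -1], [0, -0.04, 0, 0, -1], [0, 0, 0, 0, -1], [0, 0, 0, 0, -1], [0, 0, 0, 0, -0.3], [0, 0, 0, 0, 0], [0, 0, 0, 0, 1], [0, 0, 0, 0, 1]]])

```text
clock: 47.15
eef_pos: [596.2, -209.3, 280.5]
tool_rot: [-0.707, 0.001, -0.002, 0.707]
wrist_force: [-0.5, 0.6, -0.2]
finger_gap: 0.822
```

Call:
drive_tool(increments=[[[0, 0, 0, 0, 1], [0, 0, 0, 0, 1], [0, -0.2, 0, 0, 1], [0, -0.3, 0, 0, 1], [0, -0.4, 0, 0, 1], [0, -0.3, 0, 0, 1], [0, -0.1, 0, -1, 1], [0, 0, 0, -1, 1]]])

```text
clock: 47.95
eef_pos: [596.6, -209.7, 347.2]
tool_rot: [0.705, 0.062, -0.06, -0.704]
wrist_force: [-1.1, 0.1, -0.1]
finger_gap: 0.996
```

```bash
python3 - <<'E'
from h import *
lev()
t=shot('scene','s29.png');cv2.imwrite('pics/s29z.png',cv2.resize(t['color'][100:250,190:350],None,fx=5,fy=4,interpolation=cv2.INTER_CUBIC))
s,R_=st(); print(s['joint_pos'].round(2))
E
```

```text
t47.95 tcp [ 596.6 -209.7  347.2] yawx 9.90 F [-1.1  0.1 -0.1] gap 0.996 tilt [ 0.003 -0.001 -1.   ]
th -0.199 r 239.4 Ftan -1.0 Frad 0.6 tq [0.06 0.06 0.02]
t48.00 tcp [ 596.3 -209.6  346.6] yawx 10.03 F [-0.4  0.4  0.3] gap 1.001 tilt [ 0.002 -0.    -1.   ]
[-0.03  0.32  0.42  1.47 -0.13  1.38  0.57]
```

View pics/s29z.png

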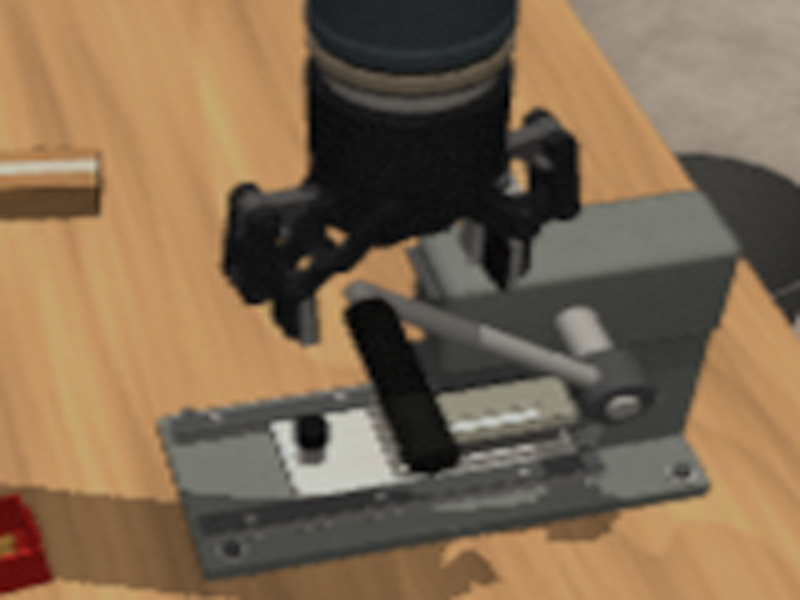

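Call:
drive_tool(increments=[[[0, 0, 0, -1, 1], [0, 0, 0, -1, 1], [0, 0, 0, -1, 1], [0, 0, 0, -1, 1], [0, 0, 0, -1, 1], [0, 0, 0, -1, 1], [0, 0, 0, -1, 1], [0, 0, 0, -1, 1]]])

```text
clock: 48.8
eef_pos: [596.0, -209.5, 345.5]
tool_rot: [0.641, 0.298, -0.298, -0.641]
wrist_force: [-0.6, 0.5, -0.3]
finger_gap: 0.999
```

Call:
drive_tool(increments=[[[0, 0, 0, -1, 1], [0, 0, 0, -1, 1], [0, 0, 0, -1, 1], [0, 0, 0, -1, 1], [0, 0, 0, -1, 1], [0, 0, 0, -1, 1], [0, 0, 0, -1, 1], [0, 0, 0, -1, 1]]])

```text
clock: 49.6
eef_pos: [595.9, -209.5, 345.4]
tool_rot: [0.501, 0.499, -0.499, -0.501]
wrist_force: [0.2, -0.1, -1.0]
finger_gap: 0.997
```

Call:
drive_tool(increments=[[[0.3, 0, 0, 0, 1], [0.5, 0, 0, 0, 1], [0.6, 0, 0, 0, 1], [0.6, 0, 0, 0, 1], [0.6, 0, 0, 0, 1], [0.5, 0, 0, 0, 1], [0.2, 0, 0, 0, 1], [0, 0, 0, 0, 1]]])

```text
clock: 50.4
eef_pos: [596.8, -42.1, 345.2]
tool_rot: [-0.501, -0.499, 0.499, 0.501]
wrist_force: [-0.3, -0.6, -0.5]
finger_gap: 1.0
```

```bash
python3 - <<'E'
from h import *
s,Rm=st()
d=np.array([594.3,-44.5,36])-s['eef_pos']; print(d@Rm/50)
E
```

```text
t50.40 tcp [596.8 -42.1 345.2] yawx 89.83 F [-0.3 -0.6 -0.5] gap 1.000 tilt [ 0.     0.001 -1.   ]
[-0.05287153  6.18364447  0.04995363]
```

Down to just above the knob, then check.

Call:
drive_tool(increments=[[[0, -0.0, 0.04, 0, 1], [-0.02, 0.6, 0, 0, 1], [0, 0.8, 0, 0, 1], [0, 0.9, 0, 0, 1], [0, 0.9, 0, 0, 1], [0, 0.9, 0, 0, 1], [0, 0.8, 0, 0, 1], [0, 0.3, 0, 0, 1]]])

```text
clock: 51.2
eef_pos: [591.7, -47.5, 81.0]
tool_rot: [-0.501, -0.496, 0.5, 0.504]
wrist_force: [-0.8, 0.9, -0.2]
finger_gap: 1.003
```

```bash
python3 - <<'E'
from h import *
c=shot('wrist','w30.png')
s,Rm=st()
d=np.array([594.3,-44.5,36])-s['eef_pos']; print(d@Rm/50)
for m in manip.masks_of('slide_knob','wrist')[:1]: print(m['score'],m['xy'])
E
```

```text
t51.25 tcp [591.7 -47.2  80.6] yawx 89.53 F [-0.9 -0.7 -1.1] gap 1.002 tilt [-0.008 -0.001 -1.   ]
[ 0.0551114   0.89173032 -0.05878224]
0.93 [259.3, 228.5]
```

View pics/w30.png

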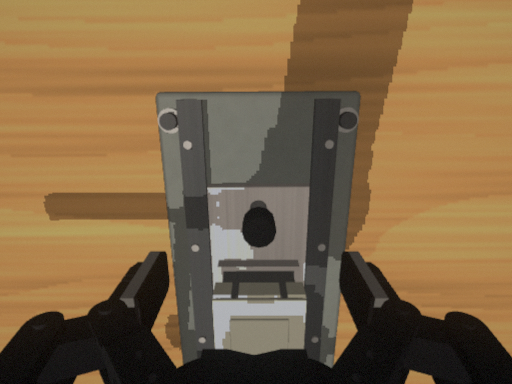

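Call:
drive_tool(increments=[[[0.04, 0.2, -0.01, 0, 1], [0, 0.25, 0, 0, 1], [0, 0.25, 0, 0, 1], [0, 0.15, 0, 0, 1], [0, 0.03, 0, 0, 0.5], [0, 0, 0, 0, 0], [0, 0, 0, 0, -0.3], [0, 0, 0, 0, -1]]], newtons=40)

```text
clock: 52.1
eef_pos: [595.7, -43.4, 41.5]
tool_rot: [0.502, 0.499, -0.498, -0.501]
wrist_force: [-0.6, -0.7, 0.2]
finger_gap: 0.33
```

Call:
drive_tool(increments=[[[0, 0, 0, 0, -1], [0, 0, 0, 0, -1], [0, 0, 0, 0, -1], [0, 0, 0.05, 0, -1], [0, 0, 0.1, 0, -1], [0, 0, 0.2, 0, -1], [0, 0, 0.25, 0, -1], [0, 0, 0.25, 0, -1]]])

```text
clock: 52.9
eef_pos: [554.2, -44.3, 41.7]
tool_rot: [0.503, 0.499, -0.498, -0.5]
wrist_force: [3.4, -4.3, 3.3]
finger_gap: 0.233
```

Call:
drive_tool(increments=[[[0, 0, 0.25, 0, -1], [0, 0, 0.25, 0, -1], [0, 0, 0.25, 0, -1], [0, 0, 0.25, 0, -1], [0, 0, 0.2, 0, -1], [0, 0, 0.15, 0, -1], [0, 0, 0.08, 0, -1], [0, 0, 0, 0, -1]]])

```text
clock: 53.7
eef_pos: [481.3, -44.0, 41.6]
tool_rot: [0.502, 0.499, -0.498, -0.501]
wrist_force: [0.6, -5.3, 6.3]
finger_gap: 0.233
```

Call:
drive_tool(increments=[[[0, 0, 0.04, 0, -1], [0, 0, 0.04, 0, -1], [0, 0, 0.04, 0, -1], [0, 0, 0.04, 0, -1], [0, 0, 0, 0, -1], [0, 0, 0, 0, -1], [0, 0, 0, 0, -1], [0, 0, 0, 0, -1]]])

```text
clock: 54.5
eef_pos: [476.0, -44.0, 41.7]
tool_rot: [0.503, 0.5, -0.497, -0.5]
wrist_force: [4.2, -6.1, 1.9]
finger_gap: 0.233
```

Call:
drive_tool(increments=[[[0, 0, 0.03, 0, -1], [0, 0, 0.03, 0, -1], [0, 0, 0, 0, -1], [0, 0, 0, 0, -1], [0, 0, 0, 0, -1], [0, 0, 0, 0, -1], [0, 0, 0, 0, -1], [0, 0, 0, 0, -1]]])

```text
clock: 55.3
eef_pos: [476.0, -44.0, 41.8]
tool_rot: [0.505, 0.501, -0.496, -0.498]
wrist_force: [11.2, -5.7, -7.5]
finger_gap: 0.235
```

Call:
drive_tool(increments=[[[0, 0, -0.05, 0, -1], [0, 0, 0, 0, -0.4], [0, 0, 0, 0, 0], [0, 0, 0, 0, 0.5], [0, 0, 0, 0, 1], [0, 0, 0, 0, 1], [0, 0, 0, 0, 1], [0, -0.1, 0, 0, 1]]])

```text
clock: 56.1
eef_pos: [472.2, -42.6, 45.7]
tool_rot: [-0.501, -0.498, 0.499, 0.502]
wrist_force: [0.1, -0.5, -0.8]
finger_gap: 0.999
```

Call:
drive_tool(increments=[[[0, -0.3, 0, 0, 1], [0, -0.5, 0, 0, 1], [0, -0.6, 0, 0, 1], [0, -0.6, 0, 0, 1], [0, -0.4, 0, 0, 1], [0, -0.2, 0, 0, 1], [0, 0, 0, 0, 1], [0, 0, 0, 0, 1]]])

```text
clock: 56.9
eef_pos: [472.1, -42.7, 175.2]
tool_rot: [-0.501, -0.498, 0.499, 0.502]
wrist_force: [0.1, -0.0, -1.0]
finger_gap: 1.0
```

```bash
python3 - <<'E'
from h import *
st()
c=shot('wrist','w31.png');s=shot('scene','s31.png');t=shot('top','t31.png')
cv2.imwrite('pics/s31z.png',cv2.resize(s['color'][90:250,190:350],None,fx=5,fy=3.7,interpolation=cv2.INTER_CUBIC))
cv2.imwrite('pics/b3.png',cv2.resize(s['color'][185:235,225:280],None,fx=14,fy=11.8,interpolation=cv2.INTER_CUBIC))
for m in manip.masks_of('lid','wrist')[:1]: print(m['score'],m['xy'],rect(c,m['pixels'],80))
st()
E
```

```text
t56.90 tcp [472.1 -42.7 175.2] yawx 89.70 F [ 0.1 -0.  -1. ] gap 1.000 tilt [-0.001  0.    -1.   ]
0.9 [254.0, 272.4] (array([571.1, -44.9]), array([ 63.1, 118.5]), -0.22)
t57.10 tcp [472.1 -42.7 174.8] yawx 89.70 F [-1.5  0.4  0.4] gap 1.000 tilt [-0.002  0.    -1.   ]
```

View pics/w31.png

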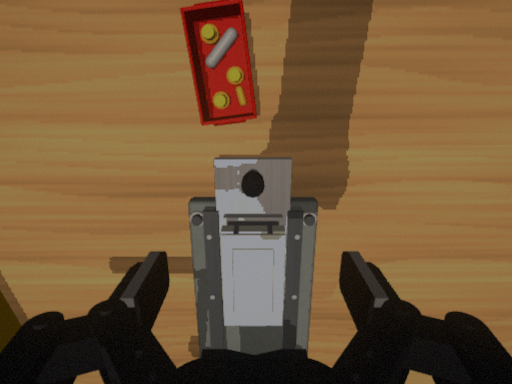

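View pics/b3.png

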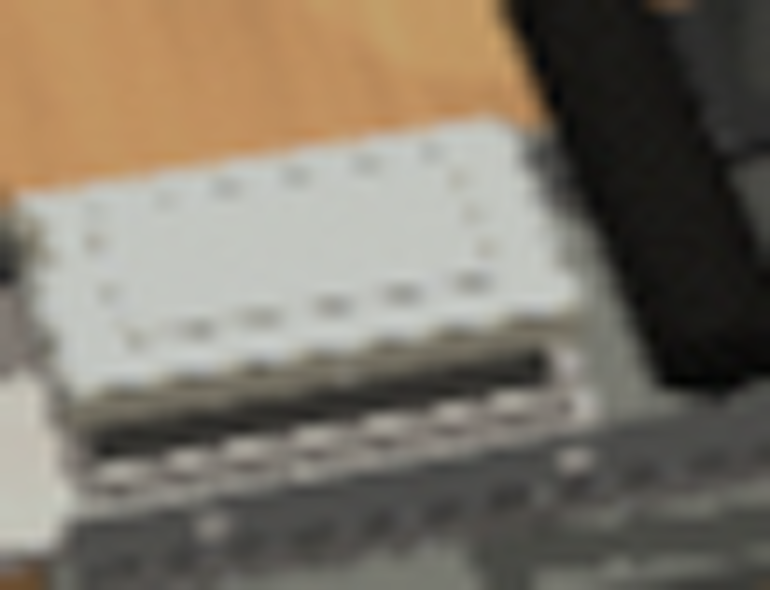

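View pics/s31z.png

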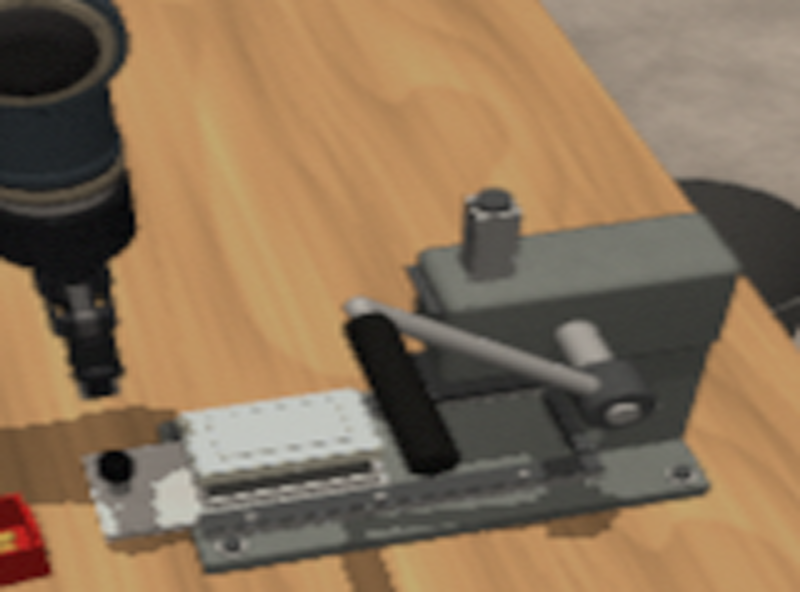

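```bash
python3 - <<'E'
from h import *
st(); print(manip.job_done())
E
```

```text
t57.10 tcp [472.1 -42.7 174.8] yawx 89.70 F [-1.5  0.4  0.4] gap 1.000 tilt [-0.002  0.    -1.   ]
the job is handed in; nothing more can be done
None
```

I closed the tub with the lever press and handed the job in at 57.1 s. Steps, in order:
1. Laid the lid squarely on the tub.
2. Pushed the slide home until it met its stop.
3. Pulled the lever down. The clips gave way at about 29 N, and the lever came up solid at about 24 N, near 1.02 rad, where I stopped.
4. Eased the lever back up in the gripper before letting go.
5. Drew the slide back out to its stop.

**Last checks:** The scene picture shows the lid evenly lower on the tub along its length. It dropped about 7.6 mm against the 8 mm expected. The slide is back at its starting position in the picture. The lever is up and the gripper is clear of everything. I took a last top view but did not look at it, so the bystanders were not checked one by one; I never worked near them.

**What disagreed or went wrong:**
- **Finger tips:** The shut finger tips stand about 22 mm higher than the reported tool point. My first attempt to grip the lid closed above it, and I touched its top with about 5 N to measure this. I corrected for it afterwards.
- **Lever grip:** The grip rolled about 12 mm in the pads during the pull, so I corrected the lever angle using the camera.
- **Snap force:** The pull needed before the clips snapped was higher than the stated 15–20 N, but well below the 48 N that cracks the lid.

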